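Pack separation columns into their case and clamp it shut

TASK

Pack away the loose steel separation columns (two or three lie about): swing the two half-raised end clamps of the grey column case outward, take its lid off and set it aside, and lay every column across the two black rails inside the case, one to a lane, lengthwise. Then put the lid back on fully home between its guides, and only then swing both end clamps down flat onto it.

Things in the scene. Friction and masses are not known exactly. Their poses are not given: they have to be found in the camera images.
- case: grey column case, fixed: 122 mm (its x) by 232 mm (its y, the long way), standing on a 20 mm plinth; origin under the centre, at worktop height, z up. Walls 5 mm thick, tops at z 54 mm, inside 112 x 222 mm, inner floor z 26 mm; the long walls are open over the middle 80 mm, for fingers. Flared steel guides outside the walls, up to z 68 mm, lead the lid onto the wall tops with 2 to 3 mm of play
- lane_mid (a point): where a column's centre comes to rest in the middle lane: x 0, y 0, z 56 mm in the case frame. Two black rails run along the case's x at y -60 and +60 mm, 12 mm thick, tops at z 50 mm; columns bridge both, along y. Tabs 4 mm wide and 8 mm high on the rails at x -20 and +20 mm part three lanes, at x -39, 0 and +39 mm
- lid_handle (a point): centre of the lid's black handle bar (84 mm long along the lid's y, its long way; 14 mm wide and high). Loose lid: grey inverted tray 122 x 232 x 22 mm, 0.2 to 0.4 kg, on the case at the start, under the half-raised clamps; fits either way round. This point is 50 mm above its lower rim, 28 mm above its top; fully home it is at x 0, y 0, z 104 mm in the case frame
- tray_space (a point): centre of a free patch (140 x 240 mm, long way along world y) of the floor of the low white tray on the worktop: one place where the lid can be set aside. Tray floor 6 mm above the worktop, rim 17 mm; fixed
- clamp_left (a joint): clamp arm at the +y (left) end of the case, rad: 0 = flat on the seated lid, pointing to the middle of the case; 1.57 = upright; starts half raised at 0.6 to 1.15, over the lid's end and in its way; beyond 1.65 the lid is free; limits -0.2, 2.1. Hinge at x 0, y +130, z 81 mm in the case frame, axis along the case's x; arm 58 mm long, 18 wide, 8 thick. Stays where left; moves with about 2 N at the tip
- clamp_right (a joint): clamp arm at the -y (right) end of the case, rad: 0 = flat on the seated lid, pointing to the middle of the case; 1.57 = upright; starts half raised at 0.6 to 1.15, over the lid's end and in its way; beyond 1.65 the lid is free; limits -0.2, 2.1. Hinge at x 0, y -130, z 81 mm in the case frame, axis along the case's x; arm 58 mm long, 18 wide, 8 thick. Stays where left; moves with about 2 N at the tip
- clamp_left_tip (a point): free end of the left clamp's arm, on its centre line, 55 mm from the hinge
- clamp_right_tip (a point): free end of the right clamp's arm, on its centre line, 55 mm from the hinge
- column_a_mid (a point): steel separation column lying flat: a straight bar 202 mm long with a red plug at the end, 14 mm wide, 12 mm high; this point is its centre, half-way up (6 mm above its underside); its y axis runs along its length. 0.16 kg. May be absent
- column_b_mid (a point): steel separation column lying flat: a straight bar 202 mm long with a red plug at the end, 14 mm wide, 12 mm high; this point is its centre, half-way up (6 mm above its underside); its y axis runs along its length. 0.16 kg. May be absent
- column_c_mid (a point): steel separation column lying flat: a straight bar 202 mm long with a red plug at the end, 14 mm wide, 12 mm high; this point is its centre, half-way up (6 mm above its underside); its y axis runs along its length. 0.16 kg. May be absent

How it is judged:
On the way, in this order (a step that is already met when the one before it is completed fails the run):
1. every column lies across both rails, one to a lane, with the lid off (z of column_a_mid in the frame of case between 0.051 and 0.061 m and x of column_a_mid in the frame of case between -0.06 and 0.06 m and y of column_a_mid in the frame of case between -0.03 and 0.03 m and angle between the y axis of each of column_a_mid, column_b_mid, column_c_mid and the y axis of case, either way round below 0.15 rad and linear speed of each of column_a, column_b, column_c below 0.05 m/s and z of column_b_mid in the frame of case between 0.051 and 0.061 m and x of column_b_mid in the frame of case between -0.06 and 0.06 m and y of column_b_mid in the frame of case between -0.03 and 0.03 m and z of column_c_mid in the frame of case between 0.051 and 0.061 m and x of column_c_mid in the frame of case between -0.06 and 0.06 m and y of column_c_mid in the frame of case between -0.03 and 0.03 m and horizontal distance between column_a_mid and column_b_mid above 0.022 m and horizontal distance between each of column_b_mid, column_a_mid and column_c_mid above 0.022 m), for 0.2 s.
2. the lid is back on the case, fully home (z of lid_handle in the frame of case between 0.099 and 0.1075 m and x of lid_handle in the frame of case between -0.008 and 0.008 m and y of lid_handle in the frame of case between -0.008 and 0.008 m and angle between the y axis of lid_handle and the y axis of case, either way round below 0.08 rad and angle between lid_handle's own z axis and vertical below 0.06 rad and value of joint each of clamp_left, clamp_right above 0.3 rad), for 0.2 s.
3. both clamps are down on the lid (value of joint clamp_left between -0.12 and 0.12 rad and value of joint clamp_right between -0.12 and 0.12 rad), for 0.2 s.
At the end, for the whole second after the job is handed in: every column lies across both rails (centre height within 5 mm, within 30 mm of mid-length, 0.15 rad of lengthwise, one to a lane); lid seated (within 8 mm and 0.08 rad, level to 0.06 rad, height within 5 mm); both clamps within 0.12 rad of flat; all at rest (all of step 1 and all of step 3 and z of lid_handle in the frame of case between 0.099 and 0.1075 m and x of lid_handle in the frame of case between -0.008 and 0.008 m and y of lid_handle in the frame of case between -0.008 and 0.008 m and angle between the y axis of lid_handle and the y axis of case, either way round below 0.08 rad and angle between lid_handle's own z axis and vertical below 0.06 rad and linear speed of lid below 0.02 m/s); the robot touches nothing.
Of column_a, column_b, column_c only 2 to 3 are there at a start; the rules pass over those that are not, and their reading is None.
At some moment in a run one of lid may be knocked a few centimetres aside while the robot is not near it.
Once in a run the grip may slacken for a moment while it holds something.
It also fails if it takes over 208 s, if anything falls off the work surface, if the arm or the gripper's body presses on something with over 40 N, if the wrist force passes 120 N, or if a joint passes its speed limit or range.

ROBOT

A 6-joint arm with a two-finger parallel gripper is mounted at the origin on a cart in front of the work surface, level with it; the furniture and walls round the work are solid. World frame = base frame: x ahead of the robot, y to its left, z up, the work surface at z = 0. Lengths are in m, angles in rad, forces in N, time in s.
With the tool pointing down it reaches from about 0.375 to 0.975 m from the base axis. Payload 3.8 kg.
Tool frame: the origin (TCP) lies at the very end of the fingers, on their centre line; the grasp point (between the pads) lies 19 mm behind it; z points along the fingers, y is the line along which they close (so a half turn about z gives the same grasp; the last joint's range is limited). The gripper opens to 85 mm and grips with 20 to 120 N. Pads are 22 mm wide; open, the fingers measure 114 mm over their backs; the gripper's body (76 mm by 85 mm) begins 54 mm behind the grasp point. The pads swing forward as they close: fully open they stand 13 mm farther back than shut.
Start: joints at [1.303, 0.264, 1.604, -0, 1.274, -0.037], TCP at [0.154, 0.657, 0.231] pointing down, gripper open.
Joint ranges: [-2.63, 2.63], [-0.94, 2.18], [0.31, 2.57], [-1.31, 4.45], [0, 2.66], [-2.55, 2.55]. Speed limits (rad/s): [2.57, 2.57, 3.14, 3.14, 3.14, 3.14].

INTERFACE

Orientations are given as a rotation vector (axis times angle).
In Python, from workcell import read_state, read_camera, calibration, finish_job gives the robot as it stands.
- The arm moves only by the tool step_arm, never from a script. Its argument "commands" is a list of rows, each an object of numbers: "fingers": the gripper's target within -1 to 1 (shut at 1, half-way at 0, fully open at -1); "dx", "dy", "dz": the shift along the tool's x, y, z in m; "roll": the turn about the tool's z in degrees. In form: [{"fingers": .., "dx": .., "dy": .., "dz": .., "roll": ..}, ...]. A call has 1 to 8 rows; each row is the pose to reach, as a shift and turn from the pose commanded when the call began, along the tool's axes at that moment; what a row does not reach only later rows make up. A row lasts 1/8 s, in which the tool goes at most 62.5 mm and 10.7 degrees, less where a joint would pass 70% of its speed; a pose out of reach is approached as far as the arm can. A call with a gripper value outside its range is refused whole. The fingers move at their own pace and stop on an object; "squeeze" is the grip in N (left out, the last holds). Time passes only in rows, so rows that repeat a pose let the fingers close. It gives the time, the measured TCP pose, the force, the opening and the grip force at its end, in the units of the state.
- read_state(): the state, without advancing time (a new reading comes with each control period).
- read_camera(name): name is "scene" or "top"; returns (picture, depth): 400x640x3 uint8, blue, green, red; 400x640 float32, m along the optical axis (not along the pixel's ray), 0 where there is no reading.
- calibration(name): a dict with "intrinsics" (3x3 intrinsics, pixels), "k1" (the pictures are not rectified: a ray, as slopes to the right and down, at radius r is drawn at 1 + k1 r^2 times it, then the intrinsics apply), "world_to_cam" (4x4, takes a point from world to camera coordinates). Camera axes: x right, y up, looking along -z (the intrinsics and any distortion apply to the point x, -y, -z); pixel columns grow to the right and rows downward; lengths in m; the calibration is good to about 2 mm. A picture is of the moment at which its call begins. calibration takes no time and is no camera call.
- finish_job(): hands the job in; it is judged then, once.
The state is a dict: "time": time; "q": joint angles; "joint_vel": joint speeds; "joint_torque": joint torques, N m; "tool_pos": TCP position; "tcp_rot": TCP orientation; "wrist_force": force on the tool from outside, world axes, zero at the start; "torque": the same for the moment, N m; "width": opening from 0.0 (shut) to 1.0 (fully open); "grip_force": force on a finger pad.
Only numpy, scipy, OpenCV 4.12 (cv2) and the standard library are available. Lean on these libraries where they do the work, as an engineer would, in place of code of your own. Each camera call takes 0.05 s, during which the arm holds its last target. There are 200 camera calls.

## Working session

There is one attempt and no reset: what is moved stays moved. The work goes in short steps, Python scripts to look and compute and a tool call to move; the robot and the scene stay as the last step left them, time stands still between calls to the robot, and variables do not carry over. Pictures are saved under pics/ and viewed, at most 14 in all, crops included, and the job is handed in when it is done.

Besides the shell and the picture viewer there is one more tool, called after "Emit:" as a command line: name --argument value ..., lists and objects as JSON in quotes. step_arm: Moves the arm, as the interface text tells. Its arguments: {"type":"object","properties":{"commands":{"type":"array","items":{"type":"object","properties":{"fingers":{"type":"number"},"dx":{"type":"number"},"dy":{"type":"number"},"dz":{"type":"number"},"roll":{"type":"number"}}}},"squeeze":{"type":"number"}},"required":["commands"]}

```bash
mkdir -p pics; ls; cat > h.py <<'E'
import numpy as np, cv2, sys
from workcell import *
def shot(name, fn=None):
    im,d=read_camera(name)
    if fn: cv2.imwrite('pics/'+fn+'.png',im)
    np.savez('last_'+name+'.npz',im=im,d=d); return im,d
def load(name):
    z=np.load('last_'+name+'.npz'); return z['im'],z['d']
def slopes(name,uv):
    c=calibration(name); K=np.array(c['intrinsics'],float)
    return cv2.undistortPoints(np.array(uv,float).reshape(-1,1,2),K,np.array([c['k1'],0,0,0],float)).reshape(-1,2)
def ray(name,uv):
    c=calibration(name);T=np.array(c['world_to_cam']);s=slopes(name,uv)
    d=np.c_[s[:,0],-s[:,1],-np.ones(len(s))]@T[:3,:3]
    return -T[:3,:3].T@T[:3,3],d
def onplane(name,uv,z):
    o,d=ray(name,uv); return o+d*((z-o[2])/d[:,2])[:,None]
def bydepth(name,uv,dep):
    o,d=ray(name,uv); return o+d*np.asarray(dep,float).reshape(-1,1)
def cloud(name,d):
    v,u=np.indices(d.shape); return bydepth(name,np.c_[u.ravel(),v.ravel()],d.ravel()).reshape(d.shape+(3,))
def proj(name,P):
    c=calibration(name);T=np.array(c['world_to_cam']);p=np.atleast_2d(P)@T[:3,:3].T+T[:3,3]
    s=np.c_[p[:,0]/-p[:,2],-p[:,1]/-p[:,2]];s=s*(1+c['k1']*(s**2).sum(1))[:,None]
    K=np.array(c['intrinsics']);return s@K[:2,:2].T+K[:2,2]
E
python3 - <<'E'
from h import *
np.set_printoptions(precision=4,suppress=True)
for n in('scene','top'):
    shot(n,n+'0');c=calibration(n);print(c)
print(read_state())
E
```

```text
pics
{'intrinsics': array([[376.9865,   0.    , 313.9363],
       [  0.    , 376.9865, 195.5223],
       [  0.    ,   0.    ,   1.    ]]), 'k1': -0.08340074840103123, 'world_to_cam': array([[-0.7593, -0.6505, -0.0169,  0.3975],
       [ 0.3119, -0.3866,  0.8679, -0.2427],
       [-0.5711,  0.6537,  0.4965, -0.7332],
       [ 0.    ,  0.    ,  0.    ,  1.    ]])}
{'intrinsics': array([[376.0317,   0.    , 323.6829],
       [  0.    , 376.0317, 201.1482],
       [  0.    ,   0.    ,   1.    ]]), 'k1': -0.002967301478619642, 'world_to_cam': array([[ 0.016 , -0.9999, -0.0009, -0.0124],
       [ 0.9971,  0.0159,  0.0743, -0.5487],
       [-0.0742, -0.0021,  0.9972, -0.9508],
       [ 0.    ,  0.    ,  0.    ,  1.    ]])}
{'time': 0.1, 'q': array([ 1.3031,  0.2647,  1.6053, -0.    ,  1.2737, -0.0369]), 'joint_vel': array([-0.0013, -0.0004, -0.0034, -0.0002, -0.0011,  0.    ]), 'joint_torque': array([  0.    , -51.6714, -36.8586,  -0.    ,   0.0063,   0.    ]), 'tool_pos': array([0.1542, 0.6564, 0.2301]), 'tcp_rot': array([-0.3617, -3.1204,  0.0032]), 'wrist_force': array([-0.0079,  0.6278, -0.631 ]), 'torque': array([ 0.0621,  0.007 , -0.0204]), 'grip_force': 0.0, 'width': 0.9973965271531964}
```

View pics/top0.png

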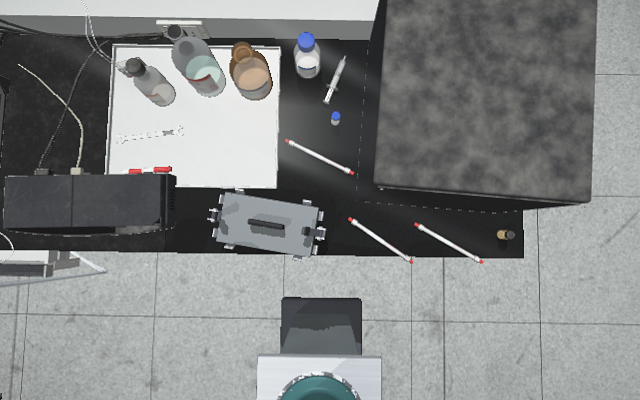

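View pics/scene0.png

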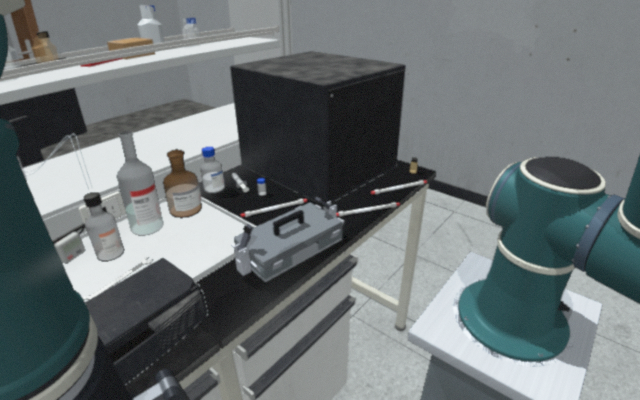

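The top view shows three columns, with red-plug ends near (287,141)-(352,174), (350,219)-(411,262) and (416,225)-(482,262). The case is at about (268,223) with its handle at (267,224) and its clamps at each end. A tall black box stands to the right. The tray is at (190,115), and its free patch is probably around (190,150). The scene view shows the same layout from behind and to the left.

```bash
python3 - <<'E'
from h import *
np.set_printoptions(precision=4,suppress=True)
im,d=load('top'); P=cloud('top',d)
b,g,r=[im[...,i].astype(int) for i in range(3)]
red=((r>120)&(r-g>60)&(r-b>60)).astype(np.uint8)
n,l,s,c=cv2.connectedComponentsWithStats(red)
for i in range(1,n):
    if s[i,4]>3: print('red',c[i],s[i,4],onplane('top',[c[i]],0.009)[0], P[int(c[i][1]),int(c[i][0])])
# columns: whole thing mask
m=((im.min(2)>110)|(red>0))&(P[...,2]>-0.01)&(P[...,2]<0.03)
n,l,s,c=cv2.connectedComponentsWithStats(m.astype(np.uint8))
for i in range(1,n):
    if 60<s[i,4]<900:
        uv=np.argwhere(l==i)[:,::-1].astype(float)
        box=cv2.minAreaRect(onplane('top',uv,0.010)[:,:2].astype(np.float32)*1000); print('col',c[i],s[i,4],box)
# heights in case region
for z0,z1 in((.066,.085),(.09,.12),(.045,.06)):
    m=(P[...,2]>z0)&(P[...,2]<z1);m[:, :200]=0;m[:,335:]=0;m[:180]=0;m[265:]=0
    q=P[m]; 
    if len(q): print(z0,len(q),q.mean(0),cv2.minAreaRect(q[:,:2].astype(np.float32)*1000))
# tall things
for v in range(190,262,6): print(v,' '.join('%4d'%(1000*z) for z in P[v,204:334:6,2]))
# tray
t=(im.min(2)>200);t[:, :100]=0;t[:,285:]=0;t[:40]=0;t[195:]=0
print('tray z',np.median(P[t][:,2]),P[t][:,:2].min(0),P[t][:,:2].max(0))
for uv in((175,170),(278,187),(107,170),(180,150),(120,170),(185,175)): print(uv,onplane('top',[uv],.006)[0],P[uv[1],uv[0]])
E
```

```text
red [286.5455 140.1818] 11 [0.7098 0.0973 0.009 ] [0.7099 0.0985 0.0106]
red [162.     168.9398] 83 [0.6278 0.4233 0.009 ] [0.6282 0.4174 0.0228]
red [135.     171.0476] 63 [0.6211 0.4942 0.009 ] [0.6195 0.4883 0.0206]
red [351.3333 172.3333] 15 [ 0.6267 -0.075   0.009 ] [ 0.6276 -0.0741  0.0088]
red [350. 219.] 17 [ 0.5041 -0.0728  0.009 ] [ 0.5042 -0.073   0.006 ]
red [416.1176 224.3529] 17 [ 0.493  -0.2449  0.009 ] [ 0.4939 -0.2451  0.0069]
red [410.4545 260.8182] 11 [ 0.3987 -0.2301  0.009 ] [ 0.4008 -0.2287  0.0099]
red [480.8 261.3] 10 [ 0.4003 -0.4118  0.009 ] [ 0.401  -0.41    0.0084]
col [62.3203 30.4545] 231 ((1004.5780029296875, 721.3768920898438), (152.34796142578125, 20.48856544494629), 84.60552978515625)
col [120.3344  31.3312] 311 ((1001.3817138671875, 537.72607421875), (19.68789291381836, 182.16796875), 0.7948233485221863)
col [253.8179  34.1949] 626 ((999.4799194335938, 188.18569946289062), (257.0007019042969, 20.635604858398438), 89.93209075927734)
col [340.9     35.2278] 360 ((999.2967529296875, -38.89177703857422), (164.84408569335938, 20.623687744140625), 89.4792
[... 2642 characters left out ...]
   76   74   77   74   75   76   75   74   74   59   -1    0   -1
250   -1   -3   -4    0   -1    0    1    0   -1    0    0   75   75   74   70   77   74   73   46    0    0   -1
256 -796 -806 -799 -802 -805 -795 -800 -809 -800 -797 -806 -795 -799 -797 -803   52   50   78 -801 -803 -802 -805
tray z 0.005014542160131086 [ 0.4767 -0.0056] [0.9648 0.573 ]
(175, 170) [0.626  0.3902 0.006 ] [0.6261 0.3905 0.0052]
(278, 187) [0.5852 0.1171 0.006 ] [ 0.5864  0.1184 -0.0044]
(107, 170) [0.6232 0.57   0.006 ] [0.6228 0.5684 0.0087]
(180, 150) [0.6797 0.3793 0.006 ] [0.6806 0.3811 0.0015]
(120, 170) [0.6237 0.5356 0.006 ] [0.6238 0.5359 0.0055]
(185, 175) [0.6131 0.3632 0.006 ] [0.6132 0.3632 0.0058]
```

```bash
python3 - <<'E'
from h import *
im,d=load('top');cv2.imwrite('pics/c1.png',cv2.resize(im[175:275,195:345],None,fx=5,fy=5,interpolation=cv2.INTER_CUBIC))
E
```

```text
(no output)
```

View pics/c1.png

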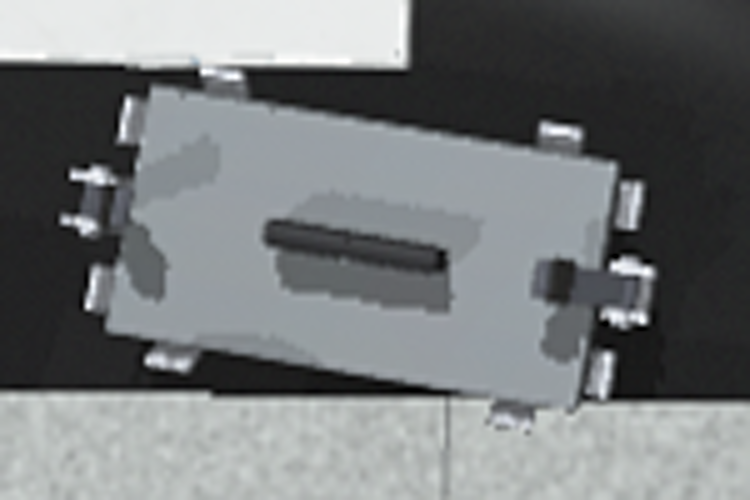

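The crop shows the lid corners at full-image pixels (225,192), (319,207), (310,257) and (216,242). The left clamp is nearly upright at (215,216), and the right clamp is half raised over the lid at (306,231).

```bash
cat >> h.py <<'E'
def heading(rv):
    R=cv2.Rodrigues(np.array(rv,float))[0]; return np.degrees(np.arctan2(R[1,1],R[0,1]))
def plan(wps,pose=None):
    """wps: (x,y,z,tool-y heading deg) each one call; prints tool-frame shift from previous"""
    s=read_state(); p=np.array(s['tool_pos']);h=heading(s['tcp_rot'])
    if pose is not None: p=np.array(pose[:3]);h=pose[3]
    print('t',round(s['time'],2),'at',p.round(4),round(h,2))
    for w in wps:
        D=np.array(w[:3])-p;a=np.radians(h);y=np.array([np.cos(a),np.sin(a)]);x=np.array([-np.sin(a),np.cos(a)])
        r=(h-w[3]+180)%360-180
        print(w,'dx %.4f dy %.4f dz %.4f roll %.1f'%(D[:2]@x,D[:2]@y,-D[2],r),'rows',int(np.ceil(max(np.linalg.norm(D)/.0625,abs(r)/10.7))))
        p=np.array(w[:3]);h=w[3]
E
python3 - <<'E'
from h import *
np.set_printoptions(precision=4,suppress=True)
R=cv2.Rodrigues(np.array(read_state()['tcp_rot']))[0];print(R)
im,d=load('top'); P=cloud('top',d)
c=onplane('top',[(225,192.4),(318.6,207),(310,256.6),(216.4,241.6)],.076);print(c,c.mean(0))
for i in range(4): e=c[i]-c[i-1];print(np.linalg.norm(e),np.degrees(np.arctan2(e[1],e[0])))
# refined lid top: grey pixels in quad w/ z ~ .075
m=(abs(P[...,2]-.0755)<.008)&(im.max(2)>80); k=np.zeros(m.shape,np.uint8);cv2.fillConvexPoly(k,np.array([(222,188),(322,204),(313,260),(213,245)]),1)
n,l,s,ce=cv2.connectedComponentsWithStats((m&(k>0)).astype(np.uint8),connectivity=4)
i=1+s[1:,4].argmax();uv=np.argwhere(l==i)[:,::-1].astype(float)
print('lid',cv2.minAreaRect((onplane('top',uv,.076)[:,:2]*1000).astype(np.float32)))
hm=(im.max(2)<75)&(P[...,2]>.09)&(P[...,2]<.12);hm[:,:240]=0;hm[:,292:]=0;hm[:205]=0;hm[245:]=0
uv=np.argwhere(hm)[:,::-1].astype(float);q=onplane('top',uv,.111);print('handle',len(uv),cv2.minAreaRect((q[:,:2]*1000).astype(np.float32)),q.mean(0))
# clamps: tops
for a,b in(((205,205),(226,226)),((297,222),(322,242))):
    q=P[a[1]:b[1],a[0]:b[0]].reshape(-1,3);q=q[q[:,2]>.086];print(len(q));print(q[np.argsort(-q[:,2])][:14])
# black box
q=P[150:192,370:400];print('box',P[180,400],P[100,400],P[186,379],P[186,376],P[20,383]);
for v in (120,150,170,180,186,190,196): print(v,[tuple((P[v,u]*1000).astype(int)) for u in (360,368,374,380)])
# tray free region heights
for v in range(120,194,6): print(v,' '.join('%4d'%(1000*z) for z in P[v,104:286:7,2]))
E
```

```text
[[-0.9735  0.2288 -0.0005]
 [ 0.2288  0.9735 -0.002 ]
 [ 0.0001 -0.002  -1.    ]]
[[0.5622 0.2374 0.076 ]
 [0.5302 0.0084 0.076 ]
 [0.4102 0.0271 0.076 ]
 [0.4425 0.2539 0.076 ]] [0.4863 0.1317 0.076 ]
0.1208365071579213 -7.874741569486596
0.23116795102152551 -97.96129173963172
0.121398072091898 171.1533158242484
0.22911017935499542 81.90186247214301
lid ((486.556884765625, 135.48883056640625), (236.1563262939453, 121.6144027709961), 81.26615142822266)
handle 176 ((486.4986572265625, 131.20770263671875), (83.36692810058594, 12.606595039367676), 81.4904556274414) [0.4864 0.1314 0.111 ]
104
[[ 0.4767 -0.0056  0.9889]
 [ 0.4767 -0.0056  0.9889]
 [ 0.4958  0.2359  0.1334]
 [ 0.5094  0.241   0.1332]
 [ 0.4957  0.2428  0.133 ]
 [ 0.5095  0.2365  0.1329]
 [ 0.5072  0.2365  0.1327]
 [ 0.505   0.2342  0.1325]
 [ 0.5072  0.2389  0.1323]
 [ 0.5096  0.2321  0.1322]
 [ 0.5027  0.2342  0.132 ]
 [ 0.4981  0.2386  0.132 ]
 [ 0.5027  0.2366  0.1315]
 [ 0.5051  0.2322  0.1315]]
183
[[ 0.4767 -0.0056  0.9889]
 [ 0.4767 -0.0056  0.9889]
 [ 0.4649  0.0377  0.1261]
 [ 0.4785  0.0426  0.1253]
 [ 0.4695  0.
[... 2785 characters left out ...]
    7    6    6    0    2   -1
168    0    6    6    5    4    3   17   22   24   18    5    6    6    4    5    2    8    5    4    3    5    2    6    2    5   -1
174   14    6   59   88   89   88   88   91   85   61    4    2    3    6    7    4    2    5    6    5    5    2    4    1    7   -1
180   87   90   88   90   88   90   89   89   90   60   19    4    5    6    5    2    3    5    7    0    7    6    3    3    6   -1
186   90   88   91   89   90   90   91   92   90   59   16   14   16   18   14   17   17   14    2    5    7    4    6    7    7   -2
192   89   91   88   89   89   91   89   88   87   62   19   -1    0   -2    0    0   -4    0    1   55    0    0    0    0   -2    0
```

```bash
python3 - <<'E'
from h import *
plan([(.4962,.1967,.23,-8.5)])
E
```

```text
t 0.1 at [0.1542 0.6564 0.2301] 76.77
(0.4962, 0.1967, 0.23, -8.5) dx -0.4381 dy -0.3693 dz 0.0001 roll 85.3 rows 10
```

Emit:
step_arm --commands '[{"fingers": 1,"dx": -0.438,"dy": -0.369,"dz": 0,"roll": 85.3},{"fingers": 1,"dx": -0.438,"dy": -0.369,"dz": 0,"roll": 85.3},{"fingers": 1,"dx": -0.438,"dy": -0.369,"dz": 0,"roll": 85.3},{"fingers": 1,"dx": -0.438,"dy": -0.369,"dz": 0,"roll": 85.3},{"fingers": 1,"dx": -0.438,"dy": -0.369,"dz": 0,"roll": 85.3},{"fingers": 1,"dx": -0.438,"dy": -0.369,"dz": 0,"roll": 85.3},{"fingers": 1,"dx": -0.438,"dy": -0.369,"dz": 0,"roll": 85.3},{"fingers": 1,"dx": -0.438,"dy": -0.369,"dz": 0,"roll": 85.3}]' --squeeze 40

```text
time: 1.1
tool_pos: [0.4536, 0.2541, 0.231]
tcp_rot: [-2.386, -2.043, 0.0]
wrist_force: [1.5, 0.5, 0.4]
width: -0.003
grip_force: 0.0
```

```bash
python3 - <<'E'
from h import *
plan([(.4962,.1967,.23,-8.5)])
E
```

```text
t 1.1 at [0.4536 0.2541 0.231 ] -8.86
(0.4962, 0.1967, 0.23, -8.5) dx -0.0502 dy 0.0509 dz 0.0010 roll -0.4 rows 2
```

Emit:
step_arm --commands '[{"fingers": 1,"dx": -0.05,"dy": 0.051,"dz": 0.0},{"fingers": 1,"dx": -0.05,"dy": 0.051,"dz": 0.0},{"fingers": 1,"dx": -0.05,"dy": 0.051,"dz": 0.05},{"fingers": 1,"dx": -0.05,"dy": 0.051,"dz": 0.05}]'

```text
invalid input
```

```bash
python3 - <<'E'
from h import *
plan([(.4962,.1967,.1,-8.5)])
E
```

```text
t 1.1 at [0.4536 0.2541 0.231 ] -8.86
(0.4962, 0.1967, 0.1, -8.5) dx -0.0502 dy 0.0509 dz 0.1310 roll -0.4 rows 3
```

Every row needs all its fields, so I'm adding roll.

Emit:
step_arm --commands '[{"fingers": 1,"dx": -0.05,"dy": 0.051,"dz": 0.0,"roll": -0.4},{"fingers": 1,"dx": -0.05,"dy": 0.051,"dz": 0.0,"roll": -0.4},{"fingers": 1,"dx": -0.05,"dy": 0.051,"dz": 0.05,"roll": -0.4},{"fingers": 1,"dx": -0.05,"dy": 0.051,"dz": 0.05,"roll": -0.4}]' --squeeze 40

```text
time: 1.6
tool_pos: [0.492, 0.1981, 0.1769]
tcp_rot: [-2.37, -2.056, 0.014]
wrist_force: [-1.2, 0.5, 0.4]
width: -0.001
grip_force: 0.0
```

```bash
python3 - <<'E'
from h import *
plan([(.4962,.1967,.1,-8.5)])
E
```

```text
t 1.6 at [0.492  0.1981 0.1769] -8.13
(0.4962, 0.1967, 0.1, -8.5) dx -0.0008 dy 0.0044 dz 0.0769 roll 0.4 rows 2
```

Emit:
step_arm --commands '[{"fingers": 1,"dx": 0,"dy": 0.004,"dz": 0.077,"roll": 0.4},{"fingers": 1,"dx": 0,"dy": 0.004,"dz": 0.077,"roll": 0.4},{"fingers": 1,"dx": 0.016,"dy": 0.004,"dz": 0.077,"roll": 0.4},{"fingers": 1,"dx": 0.033,"dy": 0.004,"dz": 0.077,"roll": 0.4},{"fingers": 1,"dx": 0.049,"dy": 0.004,"dz": 0.077,"roll": 0.4},{"fingers": 1,"dx": 0.053,"dy": 0.004,"dz": 0.057,"roll": 0.4},{"fingers": 1,"dx": 0.063,"dy": 0.004,"dz": 0.057,"roll": 0.4},{"fingers": 1,"dx": 0.063,"dy": 0.004,"dz": 0.057,"roll": 0.4}]'

```text
time: 2.6
tool_pos: [0.5095, 0.2624, 0.1248]
tcp_rot: [2.379, 2.051, 0.003]
wrist_force: [0.1, -0.2, -0.2]
width: -0.0
grip_force: 0.0
```

```bash
python3 - <<'E'
from h import *
plan([(.4962,.1967,.12,-8.5),(.4962,.1967,.18,-8.5),(.4766,.0661,.18,-8.5)])
E
```

```text
t 2.6 at [0.5095 0.2624 0.1248] -8.46
(0.4962, 0.1967, 0.12, -8.5) dx -0.0670 dy -0.0035 dz 0.0048 roll 0.0 rows 2
(0.4962, 0.1967, 0.18, -8.5) dx 0.0000 dy 0.0000 dz -0.0600 roll 0.0 rows 1
(0.4766, 0.0661, 0.18, -8.5) dx -0.1321 dy -0.0001 dz -0.0000 roll 0.0 rows 3
```

Emit:
step_arm --commands '[{"fingers": 1,"dx": -0.03,"dy": -0.003,"dz": 0,"roll": 0},{"fingers": 1,"dx": -0.08,"dy": -0.003,"dz": -0.03,"roll": 0},{"fingers": 1,"dx": -0.14,"dy": -0.003,"dz": -0.03,"roll": 0},{"fingers": 1,"dx": -0.199,"dy": -0.003,"dz": -0.03,"roll": 0},{"fingers": 1,"dx": -0.199,"dy": -0.003,"dz": -0.03,"roll": 0},{"fingers": 1,"dx": -0.199,"dy": -0.003,"dz": 0.025,"roll": 0},{"fingers": 1,"dx": -0.199,"dy": -0.003,"dz": 0.025,"roll": 0}]'

```text
time: 3.48
tool_pos: [0.4721, 0.0648, 0.0951]
tcp_rot: [-2.376, -2.046, 0.012]
wrist_force: [-1.3, 0.2, -0.1]
width: -0.001
grip_force: 0.0
```

Emit:
step_arm --commands '[{"fingers": 1,"dx": -0.016,"dy": 0,"dz": 0,"roll": 0},{"fingers": 1,"dx": -0.033,"dy": 0,"dz": 0,"roll": 0},{"fingers": 1,"dx": -0.049,"dy": 0,"dz": 0,"roll": 0},{"fingers": 1,"dx": -0.053,"dy": 0,"dz": -0.02,"roll": 0},{"fingers": 1,"dx": -0.064,"dy": 0,"dz": -0.02,"roll": 0},{"fingers": 1,"dx": -0.064,"dy": 0,"dz": -0.02,"roll": 0},{"fingers": 1,"dx": -0.064,"dy": 0,"dz": -0.02,"roll": 0}]'

```text
time: 4.35
tool_pos: [0.4663, 0.0007, 0.1186]
tcp_rot: [-2.38, -2.05, 0.002]
wrist_force: [-0.3, 0.8, 0.2]
width: 0.001
grip_force: 0.0
```

```bash
python3 - <<'E'
from h import *
plan([(.4864,.1314,.19,-8.5)])
im,d=shot('scene');cv2.imwrite('pics/s2.png',cv2.resize(im[140:290,160:400],None,fx=3,fy=3,interpolation=cv2.INTER_CUBIC))
E
```

```text
t 4.35 at [0.4663 0.0007 0.1186] -8.54
(0.4864, 0.1314, 0.19, -8.5) dx 0.1322 dy 0.0005 dz -0.0714 roll -0.0 rows 3
```

View pics/s2.png

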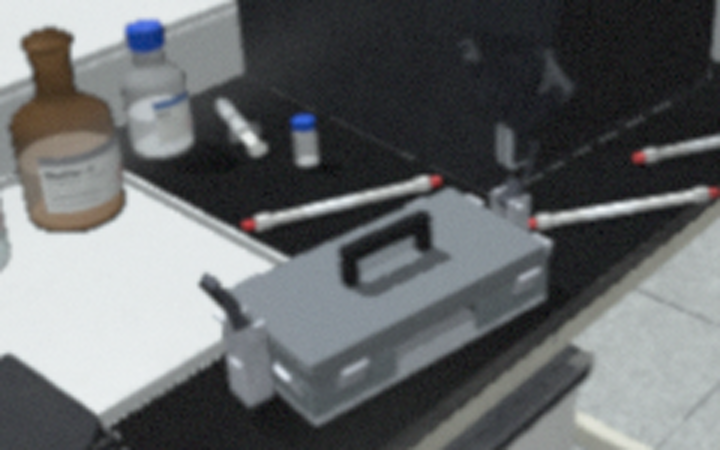

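The scene view shows both clamps swung outward: the left at (215,290) and the right at (510,150) in the crop. The lid is free, so next I grip its handle.

Emit:
step_arm --commands '[{"fingers": 0,"dx": 0.02,"dy": 0,"dz": -0.01,"roll": 0},{"fingers": -0.3,"dx": 0.07,"dy": 0,"dz": -0.06,"roll": 0},{"fingers": -0.3,"dx": 0.132,"dy": 0,"dz": -0.06,"roll": 0},{"fingers": -0.3,"dx": 0.132,"dy": 0,"dz": -0.06,"roll": 0},{"fingers": -0.3,"dx": 0.132,"dy": 0,"dz": -0.01,"roll": 0},{"fingers": -0.3,"dx": 0.132,"dy": 0,"dz": -0.01,"roll": 0}]'

```text
time: 5.15
tool_pos: [0.4818, 0.1304, 0.1246]
tcp_rot: [-2.376, -2.048, 0.016]
wrist_force: [-0.9, -0.2, -0.5]
width: 0.651
grip_force: 0.0
```

```bash
python3 - <<'E'
from h import *
plan([(.4864,.1314,.087,-8.5),(.4864,.1314,.23,-8.5),(.672,.248,.23,0),(.672,.248,.045,0)])
E
```

```text
t 5.15 at [0.4818 0.1304 0.1246] -8.49
(0.4864, 0.1314, 0.087, -8.5) dx 0.0017 dy 0.0044 dz 0.0376 roll 0.0 rows 1
(0.4864, 0.1314, 0.23, -8.5) dx 0.0000 dy 0.0000 dz -0.1430 roll 0.0 rows 3
(0.672, 0.248, 0.23, 0) dx 0.1428 dy 0.1663 dz -0.0000 roll -8.5 rows 4
(0.672, 0.248, 0.045, 0) dx 0.0000 dy 0.0000 dz 0.1850 roll 0.0 rows 3
```

Emit:
step_arm --commands '[{"fingers": -0.3,"dx": 0,"dy": 0.001,"dz": 0.041,"roll": 0},{"fingers": -0.3,"dx": 0,"dy": 0.001,"dz": 0.041,"roll": 0},{"fingers": 1,"dx": 0,"dy": 0.001,"dz": 0.041,"roll": 0},{"fingers": 1,"dx": 0,"dy": 0.001,"dz": 0.041,"roll": 0},{"fingers": 1,"dx": 0,"dy": 0.001,"dz": 0.041,"roll": 0},{"fingers": 1,"dx": 0,"dy": 0.001,"dz": 0.041,"roll": 0}]' --squeeze 70

```text
time: 5.9
tool_pos: [0.4889, 0.1318, 0.0905]
tcp_rot: [2.379, 2.049, 0.004]
wrist_force: [-0.4, -0.8, 6.3]
width: 0.146
grip_force: 71.6
```

```bash
python3 - <<'E'
from h import *
print(read_state()['width'])
plan([(.4864,.1314,.23,-8.5),(.672,.248,.23,0),(.672,.248,.040,0)])
E
```

```text
0.14555426191697735
t 5.9 at [0.4889 0.1318 0.0905] -8.53
(0.4864, 0.1314, 0.23, -8.5) dx -0.0007 dy -0.0024 dz -0.1395 roll -0.0 rows 3
(0.672, 0.248, 0.23, 0) dx 0.1428 dy 0.1663 dz -0.0000 roll -8.5 rows 4
(0.672, 0.248, 0.04, 0) dx 0.0000 dy 0.0000 dz 0.1900 roll 0.0 rows 4
```

Emit:
step_arm --commands '[{"fingers": 1,"dx": 0,"dy": 0,"dz": -0.03,"roll": 0},{"fingers": 1,"dx": 0,"dy": 0,"dz": -0.07,"roll": 0},{"fingers": 1,"dx": 0,"dy": 0,"dz": -0.14,"roll": 0},{"fingers": 1,"dx": 0,"dy": 0,"dz": -0.14,"roll": 0}]'

```text
time: 6.4
tool_pos: [0.4909, 0.1323, 0.2345]
tcp_rot: [2.376, 2.047, 0.015]
wrist_force: [0.4, -0.3, -2.2]
width: 0.143
grip_force: 70.4
```

Emit:
step_arm --commands '[{"fingers": 1,"dx": 0.143,"dy": 0.164,"dz": 0,"roll": -8.5},{"fingers": 1,"dx": 0.143,"dy": 0.164,"dz": 0,"roll": -8.5},{"fingers": 1,"dx": 0.143,"dy": 0.164,"dz": 0,"roll": -8.5},{"fingers": 1,"dx": 0.143,"dy": 0.164,"dz": 0,"roll": -8.5},{"fingers": 1,"dx": 0.143,"dy": 0.164,"dz": 0,"roll": -8.5},{"fingers": 1,"dx": 0.143,"dy": 0.164,"dz": 0.1,"roll": -8.5},{"fingers": 1,"dx": 0.143,"dy": 0.164,"dz": 0.1,"roll": -8.5},{"fingers": 1,"dx": 0.143,"dy": 0.164,"dz": 0.1,"roll": -8.5}]'

```text
time: 7.4
tool_pos: [0.6657, 0.2466, 0.1222]
tcp_rot: [-2.218, -2.217, 0.017]
wrist_force: [-0.2, -0.4, -1.3]
width: 0.142
grip_force: 70.3
```

```bash
python3 - <<'E'
from h import *
print(read_state()['width'],read_state()['grip_force'])
plan([(.672,.248,.044,0)])
im,d=shot('top');cv2.imwrite('pics/t3.png',im[60:260,90:430])
E
```

```text
0.14203015619694093 70.28701543807983
t 7.4 at [0.6657 0.2466 0.1222] -0.04
(0.672, 0.248, 0.044, 0) dx 0.0014 dy 0.0063 dz 0.0782 roll -0.0 rows 2
```

View pics/t3.png

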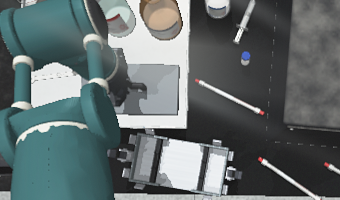

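The lid is lifted and held over the free tray area, right edge at about (270,150). The open case now shows its two rails. Next I lower the lid.

Emit:
step_arm --commands '[{"fingers": 1,"dx": 0,"dy": 0.001,"dz": 0.04,"roll": 0},{"fingers": 1,"dx": 0,"dy": 0.001,"dz": 0.066,"roll": 0},{"fingers": 1,"dx": 0,"dy": 0.001,"dz": 0.066,"roll": 0},{"fingers": 1,"dx": 0,"dy": 0.001,"dz": 0.066,"roll": 0}]'

```text
time: 7.95
tool_pos: [0.6738, 0.2492, 0.0656]
tcp_rot: [2.221, 2.219, 0.006]
wrist_force: [0.8, -0.2, -2.3]
width: 0.142
grip_force: 70.3
```

```bash
python3 - <<'E'
from h import *
plan([(.672,.248,.044,0)])
E
```

```text
t 7.95 at [0.6738 0.2492 0.0656] -0.03
(0.672, 0.248, 0.044, 0) dx -0.0012 dy -0.0018 dz 0.0216 roll -0.0 rows 1
```

Emit:
step_arm --commands '[{"fingers": 1,"dx": 0,"dy": -0.001,"dz": 0.015,"roll": 0},{"fingers": 1,"dx": 0,"dy": -0.001,"dz": 0.024,"roll": 0},{"fingers": 1,"dx": 0,"dy": -0.001,"dz": 0.024,"roll": 0},{"fingers": 1,"dx": 0,"dy": -0.001,"dz": 0.024,"roll": 0}]'

```text
time: 8.45
tool_pos: [0.6719, 0.249, 0.0425]
tcp_rot: [2.221, 2.22, 0.003]
wrist_force: [-6.2, -2.9, 15.5]
width: 0.147
grip_force: 72.8
```

Emit:
step_arm --commands '[{"fingers": 0,"dx": 0,"dy": 0,"dz": 0,"roll": 0},{"fingers": 0,"dx": 0,"dy": 0,"dz": 0,"roll": 0},{"fingers": 0,"dx": 0,"dy": 0,"dz": 0,"roll": 0},{"fingers": 0,"dx": 0,"dy": 0,"dz": -0.1,"roll": 0},{"fingers": 0,"dx": 0,"dy": 0,"dz": -0.1,"roll": 0},{"fingers": 0,"dx": 0,"dy": 0,"dz": -0.1,"roll": 0}]'

```text
time: 9.2
tool_pos: [0.6741, 0.2498, 0.1435]
tcp_rot: [2.219, 2.218, 0.012]
wrist_force: [-0.2, 0.5, -0.3]
width: 0.504
grip_force: 0.0
```

```bash
python3 - <<'E'
from h import *
plan([(.6745,.025,.14,-25.8),(.6745,.025,.005,-25.8)])
E
```

```text
t 9.2 at [0.6741 0.2498 0.1435] -0.02
(0.6745, 0.025, 0.14, -25.8) dx -0.2248 dy 0.0005 dz 0.0035 roll 25.8 rows 4
(0.6745, 0.025, 0.005, -25.8) dx 0.0000 dy 0.0000 dz 0.1350 roll 0.0 rows 3
```

Emit:
step_arm --commands '[{"fingers": 0.2,"dx": -0.225,"dy": 0,"dz": 0,"roll": 25.8},{"fingers": 0.2,"dx": -0.225,"dy": 0,"dz": 0,"roll": 25.8},{"fingers": 0.2,"dx": -0.225,"dy": 0,"dz": 0,"roll": 25.8},{"fingers": 0.2,"dx": -0.225,"dy": 0,"dz": 0,"roll": 25.8},{"fingers": 0.2,"dx": -0.225,"dy": 0,"dz": 0.06,"roll": 25.8},{"fingers": 0.2,"dx": -0.225,"dy": 0,"dz": 0.09,"roll": 25.8},{"fingers": 0.2,"dx": -0.225,"dy": 0,"dz": 0.09,"roll": 25.8},{"fingers": 0.2,"dx": -0.225,"dy": 0,"dz": 0.09,"roll": 25.8}]'

```text
time: 10.2
tool_pos: [0.6712, 0.0238, 0.0487]
tcp_rot: [2.661, 1.669, 0.001]
wrist_force: [-0.1, -0.5, -0.1]
width: 0.402
grip_force: 0.0
```

```bash
python3 - <<'E'
from h import *
plan([(.6745,.025,.005,-25.8)])
E
```

```text
t 10.2 at [0.6712 0.0238 0.0487] -25.81
(0.6745, 0.025, 0.005, -25.8) dx 0.0025 dy 0.0024 dz 0.0437 roll -0.0 rows 1
```

Emit:
step_arm --commands '[{"fingers": 0.2,"dx": 0.002,"dy": 0.002,"dz": 0.03,"roll": 0},{"fingers": 0.2,"dx": 0.002,"dy": 0.002,"dz": 0.043,"roll": 0},{"fingers": 0.2,"dx": 0.002,"dy": 0.002,"dz": 0.043,"roll": 0},{"fingers": 1,"dx": 0.002,"dy": 0.002,"dz": 0.043,"roll": 0},{"fingers": 1,"dx": 0.002,"dy": 0.002,"dz": 0.043,"roll": 0},{"fingers": 1,"dx": 0.002,"dy": 0.002,"dz": 0.043,"roll": 0},{"fingers": 1,"dx": 0.002,"dy": 0.002,"dz": 0.043,"roll": 0}]' --squeeze 70

```text
time: 11.08
tool_pos: [0.6747, 0.0246, 0.007]
tcp_rot: [2.66, 1.668, 0.004]
wrist_force: [0.2, 0.3, 6.3]
width: 0.135
grip_force: 69.2
```

```bash
python3 - <<'E'
from h import *
c=np.array([.4864,.1314]);ex=np.array([.989,-.1478]);ey=np.array([.1478,.989])
g=c+.039*ex+.015*ey;print(g)
plan([(.6745,.025,.15,-25.8),(g[0],g[1],.15,-8.5),(g[0],g[1],.06,-8.5)])
# case from last top image (open): rails dark
E
```

```text
[0.527188  0.1404708]
t 11.07 at [0.6747 0.0246 0.007 ] -25.82
(0.6745, 0.025, 0.15, -25.8) dx 0.0003 dy -0.0004 dz -0.1430 roll -0.0 rows 3
(np.float64(0.527188), np.float64(0.14047079999999998), 0.15, -8.5) dx 0.0398 dy -0.1829 dz -0.0000 roll -17.3 rows 3
(np.float64(0.527188), np.float64(0.14047079999999998), 0.06, -8.5) dx 0.0000 dy 0.0000 dz 0.0900 roll 0.0 rows 2
```

Emit:
step_arm --commands '[{"fingers": 1,"dx": 0,"dy": 0,"dz": -0.04,"roll": 0},{"fingers": 1,"dx": 0,"dy": 0,"dz": -0.1,"roll": 0},{"fingers": 1,"dx": 0,"dy": 0,"dz": -0.16,"roll": 0},{"fingers": 1,"dx": 0,"dy": 0,"dz": -0.16,"roll": 0}]'

```text
time: 11.58
tool_pos: [0.678, 0.0246, 0.173]
tcp_rot: [2.656, 1.665, 0.018]
wrist_force: [0.6, 0.5, -0.6]
width: 0.134
grip_force: 68.8
```

Emit:
step_arm --commands '[{"fingers": 1,"dx": 0.04,"dy": -0.183,"dz": 0,"roll": -17.3},{"fingers": 1,"dx": 0.04,"dy": -0.183,"dz": 0,"roll": -17.3},{"fingers": 1,"dx": 0.04,"dy": -0.183,"dz": 0,"roll": -17.3},{"fingers": 1,"dx": 0.04,"dy": -0.183,"dz": 0,"roll": -17.3},{"fingers": 1,"dx": 0.04,"dy": -0.183,"dz": 0.06,"roll": -17.3},{"fingers": 1,"dx": 0.04,"dy": -0.183,"dz": 0.06,"roll": -17.3},{"fingers": 1,"dx": 0.04,"dy": -0.183,"dz": 0.06,"roll": -17.3}]'

```text
time: 12.45
tool_pos: [0.5266, 0.1399, 0.1053]
tcp_rot: [-2.381, -2.049, 0.001]
wrist_force: [0.3, -0.0, -1.2]
width: 0.131
grip_force: 69.1
```

```bash
python3 - <<'E'
from h import *
print(read_state()['width'])
plan([(.5272,.1405,.062,-8.5)])
im,d=shot('top');cv2.imwrite('pics/t4.png',cv2.resize(im[100:270,180:400],None,fx=3,fy=3,interpolation=cv2.INTER_CUBIC))
E
```

```text
0.1309161876206387
t 12.45 at [0.5266 0.1399 0.1053] -8.56
(0.5272, 0.1405, 0.062, -8.5) dx 0.0007 dy 0.0005 dz 0.0433 roll -0.1 rows 1
```

View pics/t4.png

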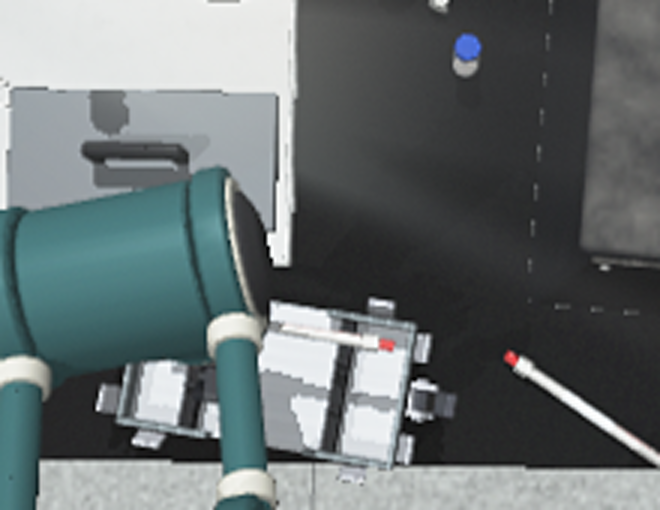

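The column is aligned with the far lane, red end at crop (387,344), inside the case wall. The lid sits in the tray at crop (140,150). Lowering now.

Emit:
step_arm --commands '[{"fingers": 1,"dx": 0,"dy": 0,"dz": 0.025,"roll": 0},{"fingers": 1,"dx": 0,"dy": 0,"dz": 0.04,"roll": 0},{"fingers": 1,"dx": 0,"dy": 0,"dz": 0.047,"roll": 0},{"fingers": 1,"dx": 0,"dy": 0,"dz": 0.047,"roll": 0},{"fingers": 1,"dx": 0,"dy": 0,"dz": 0.047,"roll": 0}]'

```text
time: 13.12
tool_pos: [0.5268, 0.1405, 0.0591]
tcp_rot: [2.38, 2.05, 0.002]
wrist_force: [-0.2, -0.2, -1.4]
width: 0.137
grip_force: 69.1
```

Emit:
step_arm --commands '[{"fingers": 0.4,"dx": 0,"dy": 0,"dz": 0,"roll": 0},{"fingers": 0.4,"dx": 0,"dy": 0,"dz": 0,"roll": 0},{"fingers": 0.4,"dx": 0,"dy": 0,"dz": 0,"roll": 0},{"fingers": 0.4,"dx": 0,"dy": 0,"dz": -0.05,"roll": 0},{"fingers": 0.4,"dx": 0,"dy": 0,"dz": -0.11,"roll": 0},{"fingers": 0.4,"dx": 0,"dy": 0,"dz": -0.11,"roll": 0}]'

```text
time: 13.88
tool_pos: [0.5307, 0.1414, 0.175]
tcp_rot: [2.376, 2.046, 0.017]
wrist_force: [0.3, -0.2, 0.3]
width: 0.299
grip_force: 0.0
```

```bash
python3 - <<'E'
from h import *
plan([(.4514,-.1515,.17,-33.8),(.4514,-.1515,.06,-33.8)])
E
```

```text
t 13.88 at [0.5307 0.1414 0.175 ] -8.52
(0.4514, -0.1515, 0.17, -33.8) dx -0.3014 dy -0.0351 dz 0.0050 roll 25.3 rows 5
(0.4514, -0.1515, 0.06, -33.8) dx 0.0000 dy 0.0000 dz 0.1100 roll 0.0 rows 2
```

Emit:
step_arm --commands '[{"fingers": 0.2,"dx": -0.301,"dy": -0.032,"dz": 0,"roll": 25.3},{"fingers": 0.2,"dx": -0.301,"dy": -0.032,"dz": 0,"roll": 25.3},{"fingers": 0.2,"dx": -0.301,"dy": -0.032,"dz": 0,"roll": 25.3},{"fingers": 0.2,"dx": -0.301,"dy": -0.032,"dz": 0,"roll": 25.3},{"fingers": 0.2,"dx": -0.301,"dy": -0.032,"dz": 0,"roll": 25.3},{"fingers": 0.2,"dx": -0.301,"dy": -0.032,"dz": 0.06,"roll": 25.3},{"fingers": 0.2,"dx": -0.301,"dy": -0.032,"dz": 0.115,"roll": 25.3},{"fingers": 0.2,"dx": -0.301,"dy": -0.032,"dz": 0.115,"roll": 25.3}]'

```text
time: 14.88
tool_pos: [0.4443, -0.1507, 0.0483]
tcp_rot: [-2.764, -1.474, 0.013]
wrist_force: [-0.7, 0.5, 0.5]
width: 0.398
grip_force: 0.0
```

```bash
python3 - <<'E'
from h import *
im,d=shot('top');P=cloud('top',d)
b,g,r=[im[...,i].astype(int) for i in range(3)]
red=((r>110)&(r-g>50)&(r-b>50)).astype(np.uint8)
n,l,s,c=cv2.connectedComponentsWithStats(red)
for i in range(1,n):
    if s[i,4]>3: print('red',c[i].round(1),s[i,4],onplane('top',[c[i]],0.009)[0].round(4),onplane('top',[c[i]],0.059)[0].round(4))
plan([(.4514,-.1515,.006,-33.8)])
E
```

```text
red [195.2  79.6] 16 [0.8709 0.346  0.009 ] [0.8507 0.3281 0.059 ]
red [161.9 168.9] 86 [0.6279 0.4236 0.009 ] [0.6202 0.4017 0.059 ]
red [134.8 171. ] 65 [0.6212 0.4948 0.009 ] [0.6138 0.4692 0.059 ]
red [232.9 202.8] 17 [0.5416 0.2335 0.009 ] [0.5383 0.2213 0.059 ]
red [309. 215.] 15 [0.5128 0.0341 0.009 ] [0.511  0.0321 0.059 ]
red [350. 219.] 17 [ 0.5041 -0.0728  0.009 ] [ 0.5027 -0.0694  0.059 ]
red [480.8 261.3] 10 [ 0.4003 -0.4118  0.009 ] [ 0.4042 -0.3911  0.059 ]
t 14.93 at [ 0.4474 -0.1517  0.0513] -33.83
(0.4514, -0.1515, 0.006, -33.8) dx 0.0024 dy 0.0032 dz 0.0453 roll -0.0 rows 1
```

Column A lies in the far lane at about local (39, 1) mm, heading 81.8°. Now column B.

Emit:
step_arm --commands '[{"fingers": 0.2,"dx": 0.001,"dy": 0.001,"dz": 0.03,"roll": 0},{"fingers": 0.2,"dx": 0.001,"dy": 0.001,"dz": 0.045,"roll": 0},{"fingers": 0.2,"dx": 0.001,"dy": 0.001,"dz": 0.045,"roll": 0},{"fingers": 1,"dx": 0.001,"dy": 0.001,"dz": 0.045,"roll": 0},{"fingers": 1,"dx": 0.001,"dy": 0.001,"dz": 0.045,"roll": 0},{"fingers": 1,"dx": 0.001,"dy": 0.001,"dz": 0.045,"roll": 0},{"fingers": 1,"dx": 0.001,"dy": 0.001,"dz": 0.045,"roll": 0}]'

```text
time: 15.8
tool_pos: [0.4525, -0.1527, 0.01]
tcp_rot: [2.77, 1.478, 0.003]
wrist_force: [-1.6, 2.0, 6.5]
width: 0.123
grip_force: 68.6
```

```bash
python3 - <<'E'
from h import *
c=np.array([.4864,.1314]);ex=np.array([.989,-.1478])
g=c-.039*ex;print(g)
plan([(.4514,-.1515,.167,-33.8),(g[0],g[1],.167,-8.5),(g[0],g[1],.06,-8.5)])
E
```

```text
[0.447829  0.1371642]
t 15.8 at [ 0.4525 -0.1527  0.01  ] -33.82
(0.4514, -0.1515, 0.167, -33.8) dx 0.0004 dy -0.0016 dz -0.1570 roll -0.0 rows 3
(np.float64(0.447829), np.float64(0.1371642), 0.167, -8.5) dx 0.2379 dy -0.1636 dz -0.0000 roll -25.3 rows 5
(np.float64(0.447829), np.float64(0.1371642), 0.06, -8.5) dx 0.0000 dy 0.0000 dz 0.1070 roll 0.0 rows 2
```

Emit:
step_arm --commands '[{"fingers": 0.5,"dx": 0,"dy": 0,"dz": 0,"roll": 0},{"fingers": 0.5,"dx": 0,"dy": 0,"dz": 0.005,"roll": 0},{"fingers": 0.5,"dx": 0,"dy": 0,"dz": 0.005,"roll": 0},{"fingers": 0.5,"dx": 0,"dy": 0,"dz": 0.005,"roll": 0}]'

```text
time: 16.3
tool_pos: [0.451, -0.1522, 0.003]
tcp_rot: [-2.771, -1.479, 0.001]
wrist_force: [0.2, 0.5, 0.5]
width: 0.244
grip_force: 0.0
```

Emit:
step_arm --commands '[{"fingers": 1,"dx": 0,"dy": 0,"dz": 0,"roll": 0},{"fingers": 1,"dx": 0,"dy": 0,"dz": 0,"roll": 0},{"fingers": 1,"dx": 0,"dy": 0,"dz": 0,"roll": 0},{"fingers": 1,"dx": 0,"dy": 0,"dz": 0,"roll": 0}]'

```text
time: 16.8
tool_pos: [0.4514, -0.1524, 0.0034]
tcp_rot: [2.771, 1.479, 0.0]
wrist_force: [-0.0, 0.3, 3.7]
width: 0.136
grip_force: 70.0
```

Emit:
step_arm --commands '[{"fingers": 1,"dx": 0,"dy": 0,"dz": -0.04,"roll": 0},{"fingers": 1,"dx": 0,"dy": 0,"dz": -0.1,"roll": 0},{"fingers": 1,"dx": 0,"dy": 0,"dz": -0.16,"roll": 0},{"fingers": 1,"dx": 0,"dy": 0,"dz": -0.165,"roll": 0}]'

```text
time: 17.3
tool_pos: [0.4548, -0.1537, 0.1736]
tcp_rot: [2.764, 1.475, 0.011]
wrist_force: [0.6, 0.0, -2.9]
width: 0.141
grip_force: 69.6
```

Emit:
step_arm --commands '[{"fingers": 1,"dx": 0.239,"dy": -0.164,"dz": 0,"roll": -25.3},{"fingers": 1,"dx": 0.239,"dy": -0.164,"dz": 0,"roll": -25.3},{"fingers": 1,"dx": 0.239,"dy": -0.164,"dz": 0,"roll": -25.3},{"fingers": 1,"dx": 0.239,"dy": -0.164,"dz": 0,"roll": -25.3},{"fingers": 1,"dx": 0.239,"dy": -0.164,"dz": 0,"roll": -25.3},{"fingers": 1,"dx": 0.239,"dy": -0.164,"dz": 0.06,"roll": -25.3},{"fingers": 1,"dx": 0.239,"dy": -0.164,"dz": 0.07,"roll": -25.3},{"fingers": 1,"dx": 0.239,"dy": -0.164,"dz": 0.07,"roll": -25.3}]'

```text
time: 18.3
tool_pos: [0.4464, 0.1369, 0.0966]
tcp_rot: [-2.379, -2.049, 0.006]
wrist_force: [-0.0, 0.9, -0.7]
width: 0.138
grip_force: 69.5
```

```bash
python3 - <<'E'
from h import *
im,d=shot('top');P=cloud('top',d)
b,g,r=[im[...,i].astype(int) for i in range(3)]
red=((r>110)&(r-g>50)&(r-b>50)).astype(np.uint8)
n,l,s,c=cv2.connectedComponentsWithStats(red)
for i in range(1,n):
    if s[i,4]>3 and c[i][0]>200: print('red',c[i].round(1),s[i,4],[onplane('top',[c[i]],z)[0].round(4) for z in (.009,.059,.1)])
print(read_state()['width'])
plan([(.4478,.1372,.0545,-8.5)])
E
```

```text
red [232.9 202.8] 17 [array([0.5416, 0.2335, 0.009 ]), array([0.5383, 0.2213, 0.059 ]), array([0.5356, 0.2113, 0.1   ])]
red [309. 215.] 15 [array([0.5128, 0.0341, 0.009 ]), array([0.511 , 0.0321, 0.059 ]), array([0.5095, 0.0304, 0.1   ])]
red [416.2 224.2] 17 [array([ 0.4934, -0.2452,  0.009 ]), array([ 0.4926, -0.233 ,  0.059 ]), array([ 0.4919, -0.223 ,  0.1   ])]
red [302.7 247.9] 15 [array([0.4273, 0.0489, 0.009 ]), array([0.4298, 0.0461, 0.059 ]), array([0.4319, 0.0438, 0.1   ])]
red [480.8 261.3] 10 [array([ 0.4003, -0.4118,  0.009 ]), array([ 0.4042, -0.3911,  0.059 ]), array([ 0.4074, -0.3741,  0.1   ])]
0.13735755490607718
t 18.35 at [0.448  0.1371 0.0982] -8.57
(0.4478, 0.1372, 0.0545, -8.5) dx 0.0001 dy -0.0003 dz 0.0437 roll -0.1 rows 1
```

Emit:
step_arm --commands '[{"fingers": 1,"dx": 0,"dy": 0,"dz": 0.025,"roll": 0},{"fingers": 1,"dx": 0,"dy": 0,"dz": 0.038,"roll": 0},{"fingers": 1,"dx": 0,"dy": 0,"dz": 0.043,"roll": 0},{"fingers": 1,"dx": 0,"dy": 0,"dz": 0.043,"roll": 0},{"fingers": 1,"dx": 0,"dy": 0,"dz": 0.043,"roll": 0}]'

```text
time: 18.98
tool_pos: [0.4488, 0.1376, 0.0561]
tcp_rot: [2.38, 2.05, 0.002]
wrist_force: [-1.0, -0.0, -2.6]
width: 0.138
grip_force: 69.6
```

Emit:
step_arm --commands '[{"fingers": 0.4,"dx": 0,"dy": 0,"dz": 0,"roll": 0},{"fingers": 0.4,"dx": 0,"dy": 0,"dz": 0,"roll": 0},{"fingers": 0.4,"dx": 0,"dy": 0,"dz": 0,"roll": 0},{"fingers": 0.4,"dx": 0,"dy": 0,"dz": -0.05,"roll": 0},{"fingers": 0.4,"dx": 0,"dy": 0,"dz": -0.11,"roll": 0},{"fingers": 0.4,"dx": 0,"dy": 0,"dz": -0.11,"roll": 0},{"fingers": 0.4,"dx": 0,"dy": 0,"dz": -0.11,"roll": 0}]'

```text
time: 19.85
tool_pos: [0.448, 0.1375, 0.1654]
tcp_rot: [2.38, 2.05, 0.001]
wrist_force: [-0.0, 0.4, 0.5]
width: 0.302
grip_force: 0.0
```

```bash
python3 - <<'E'
from h import *
plan([(.4467,-.328,.167,-29.1),(.4467,-.328,.003,-29.1)])
E
```

```text
t 19.85 at [0.448  0.1375 0.1654] -8.52
(0.4467, -0.328, 0.167, -29.1) dx -0.4606 dy 0.0676 dz -0.0016 roll 20.6 rows 8
(0.4467, -0.328, 0.003, -29.1) dx 0.0000 dy 0.0000 dz 0.1640 roll 0.0 rows 3
```

Emit:
step_arm --commands '[{"fingers": 0.2,"dx": -0.461,"dy": 0.068,"dz": 0,"roll": 20.6},{"fingers": 0.2,"dx": -0.461,"dy": 0.068,"dz": 0,"roll": 20.6},{"fingers": 0.2,"dx": -0.461,"dy": 0.068,"dz": 0,"roll": 20.6},{"fingers": 0.2,"dx": -0.461,"dy": 0.068,"dz": 0,"roll": 20.6},{"fingers": 0.2,"dx": -0.461,"dy": 0.068,"dz": 0,"roll": 20.6},{"fingers": 0.2,"dx": -0.461,"dy": 0.068,"dz": 0,"roll": 20.6},{"fingers": 0.2,"dx": -0.461,"dy": 0.068,"dz": 0,"roll": 20.6},{"fingers": 0.2,"dx": -0.461,"dy": 0.068,"dz": 0,"roll": 20.6}]'

```text
time: 20.85
tool_pos: [0.4453, -0.3308, 0.1627]
tcp_rot: [-2.708, -1.586, 0.003]
wrist_force: [0.3, 0.9, -0.3]
width: 0.402
grip_force: 0.0
```

Emit:
step_arm --commands '[{"fingers": 0.2,"dx": 0,"dy": 0,"dz": 0.06,"roll": 0},{"fingers": 0.2,"dx": 0,"dy": 0,"dz": 0.11,"roll": 0},{"fingers": 0.2,"dx": 0,"dy": 0,"dz": 0.12,"roll": 0},{"fingers": 0.2,"dx": 0,"dy": 0,"dz": 0.12,"roll": 0},{"fingers": 0.2,"dx": 0,"dy": 0,"dz": 0.12,"roll": 0}]'

```text
time: 21.48
tool_pos: [0.4485, -0.3295, 0.0474]
tcp_rot: [2.705, 1.59, 0.002]
wrist_force: [1.0, -0.1, -0.2]
width: 0.402
grip_force: 0.0
```

```bash
python3 - <<'E'
from h import *
plan([(.4467,-.328,.003,-29.1)])
im,d=shot('top')
b,g,r=[im[...,i].astype(int) for i in range(3)]
red=((r>110)&(r-g>50)&(r-b>50)).astype(np.uint8)
n,l,s,c=cv2.connectedComponentsWithStats(red)
for i in range(1,n):
    if s[i,4]>3 and c[i][0]>200: print('red',c[i].round(1),s[i,4],[onplane('top',[c[i]],z)[0].round(4) for z in (.009,.059)])
E
```

```text
t 21.48 at [ 0.4485 -0.3295  0.0474] -29.1
(0.4467, -0.328, 0.003, -29.1) dx 0.0004 dy -0.0023 dz 0.0444 roll -0.0 rows 1
red [232.9 202.8] 17 [array([0.5416, 0.2335, 0.009 ]), array([0.5383, 0.2213, 0.059 ])]
red [309. 215.] 15 [array([0.5128, 0.0341, 0.009 ]), array([0.511 , 0.0321, 0.059 ])]
red [416.  224.2] 19 [array([ 0.4935, -0.2446,  0.009 ]), array([ 0.4926, -0.2324,  0.059 ])]
red [227.2 233.2] 17 [array([0.4621, 0.2458, 0.009 ]), array([0.4628, 0.2329, 0.059 ])]
red [303.3 246. ] 13 [array([0.4323, 0.0473, 0.009 ]), array([0.4346, 0.0446, 0.059 ])]
```

Emit:
step_arm --commands '[{"fingers": 0.2,"dx": 0,"dy": -0.001,"dz": 0.03,"roll": 0},{"fingers": 0.2,"dx": 0,"dy": -0.001,"dz": 0.044,"roll": 0},{"fingers": 0.2,"dx": 0,"dy": -0.001,"dz": 0.044,"roll": 0},{"fingers": 0.2,"dx": 0,"dy": -0.001,"dz": 0.044,"roll": 0},{"fingers": 1,"dx": 0,"dy": -0.001,"dz": 0.044,"roll": 0},{"fingers": 1,"dx": 0,"dy": -0.001,"dz": 0.044,"roll": 0},{"fingers": 1,"dx": 0,"dy": -0.001,"dz": 0.044,"roll": 0},{"fingers": 1,"dx": 0,"dy": -0.001,"dz": 0.044,"roll": 0}]'

```text
time: 22.52
tool_pos: [0.4471, -0.3288, 0.0027]
tcp_rot: [2.707, 1.59, 0.001]
wrist_force: [0.1, 0.3, 5.3]
width: 0.137
grip_force: 70.4
```

```bash
python3 - <<'E'
from h import *
plan([(.4864,.1314,.165,-8.5)])
E
```

```text
t 22.52 at [ 0.4471 -0.3288  0.0027] -29.12
(0.4864, 0.1314, 0.165, -8.5) dx 0.4211 dy -0.1896 dz -0.1623 roll -20.6 rows 8
```

Emit:
step_arm --commands '[{"fingers": 1,"dx": 0,"dy": 0,"dz": -0.04,"roll": 0},{"fingers": 1,"dx": 0,"dy": 0,"dz": -0.1,"roll": 0},{"fingers": 1,"dx": 0,"dy": 0,"dz": -0.162,"roll": 0},{"fingers": 1,"dx": 0,"dy": 0,"dz": -0.162,"roll": 0}]'

```text
time: 23.02
tool_pos: [0.4497, -0.331, 0.1701]
tcp_rot: [2.698, 1.585, 0.007]
wrist_force: [0.2, -0.7, -0.9]
width: 0.139
grip_force: 69.6
```

Emit:
step_arm --commands '[{"fingers": 1,"dx": 0.421,"dy": -0.19,"dz": 0,"roll": -20.6},{"fingers": 1,"dx": 0.421,"dy": -0.19,"dz": 0,"roll": -20.6},{"fingers": 1,"dx": 0.421,"dy": -0.19,"dz": 0,"roll": -20.6},{"fingers": 1,"dx": 0.421,"dy": -0.19,"dz": 0,"roll": -20.6},{"fingers": 1,"dx": 0.421,"dy": -0.19,"dz": 0,"roll": -20.6},{"fingers": 1,"dx": 0.421,"dy": -0.19,"dz": 0,"roll": -20.6},{"fingers": 1,"dx": 0.421,"dy": -0.19,"dz": 0,"roll": -20.6},{"fingers": 1,"dx": 0.421,"dy": -0.19,"dz": 0,"roll": -20.6}]'

```text
time: 24.02
tool_pos: [0.4836, 0.1352, 0.1615]
tcp_rot: [-2.376, -2.053, 0.003]
wrist_force: [0.6, -1.0, -2.3]
width: 0.138
grip_force: 69.5
```

Emit:
step_arm --commands '[{"fingers": 1,"dx": 0,"dy": 0,"dz": 0.03,"roll": 0},{"fingers": 1,"dx": 0,"dy": 0,"dz": 0.07,"roll": 0},{"fingers": 1,"dx": 0,"dy": 0,"dz": 0.07,"roll": 0},{"fingers": 1,"dx": 0,"dy": 0,"dz": 0.07,"roll": 0}]'

```text
time: 24.52
tool_pos: [0.4849, 0.1321, 0.0933]
tcp_rot: [-2.38, -2.05, 0.001]
wrist_force: [0.6, -0.0, -1.2]
width: 0.142
grip_force: 69.5
```

```bash
python3 - <<'E'
from h import *
im,d=shot('top')
b,g,r=[im[...,i].astype(int) for i in range(3)]
red=((r>110)&(r-g>50)&(r-b>50)).astype(np.uint8)
n,l,s,c=cv2.connectedComponentsWithStats(red)
for i in range(1,n):
    if s[i,4]>3 and c[i][0]>200: print('red',c[i].round(1),s[i,4],[onplane('top',[c[i]],z)[0].round(4) for z in (.059,.1)])
print(read_state()['width'])
plan([(.4864,.1314,.0545,-8.5)])
E
```

```text
red [309. 215.] 15 [array([0.511 , 0.0321, 0.059 ]), array([0.5095, 0.0304, 0.1   ])]
red [305.  231.5] 16 [array([0.4702, 0.0412, 0.059 ]), array([0.4704, 0.0391, 0.1   ])]
red [303.5 246.3] 15 [array([0.4339, 0.0442, 0.059 ]), array([0.4358, 0.042 , 0.1   ])]
0.14102967697065819
t 24.57 at [0.4859 0.1323 0.0943] -8.54
(0.4864, 0.1314, 0.0545, -8.5) dx -0.0008 dy 0.0007 dz 0.0398 roll -0.0 rows 1
```

Emit:
step_arm --commands '[{"fingers": 1,"dx": -0.001,"dy": 0,"dz": 0.025,"roll": 0},{"fingers": 1,"dx": -0.001,"dy": 0,"dz": 0.036,"roll": 0},{"fingers": 1,"dx": -0.001,"dy": 0,"dz": 0.04,"roll": 0},{"fingers": 1,"dx": -0.001,"dy": 0,"dz": 0.04,"roll": 0},{"fingers": 1,"dx": -0.001,"dy": 0,"dz": 0.04,"roll": 0}]'

```text
time: 25.2
tool_pos: [0.4856, 0.1314, 0.0541]
tcp_rot: [2.38, 2.05, 0.002]
wrist_force: [-0.6, -0.7, -2.0]
width: 0.141
grip_force: 69.5
```

Emit:
step_arm --commands '[{"fingers": 0.4,"dx": 0,"dy": 0,"dz": 0,"roll": 0},{"fingers": 0.4,"dx": 0,"dy": 0,"dz": 0,"roll": 0},{"fingers": 0.4,"dx": 0,"dy": 0,"dz": 0,"roll": 0},{"fingers": 0.4,"dx": 0,"dy": 0,"dz": -0.05,"roll": 0},{"fingers": 0.4,"dx": 0,"dy": 0,"dz": -0.11,"roll": 0},{"fingers": 0.4,"dx": 0,"dy": 0,"dz": -0.15,"roll": 0},{"fingers": 0.4,"dx": 0,"dy": 0,"dz": -0.15,"roll": 0}]'

```text
time: 26.08
tool_pos: [0.488, 0.1319, 0.2081]
tcp_rot: [2.377, 2.047, 0.013]
wrist_force: [0.2, 0.3, -0.5]
width: 0.298
grip_force: 0.0
```

Emit:
step_arm --commands '[{"fingers": 0,"dx": -0.2,"dy": 0,"dz": 0,"roll": 0},{"fingers": 0,"dx": -0.2,"dy": 0,"dz": 0,"roll": 0},{"fingers": 0,"dx": -0.2,"dy": 0,"dz": 0,"roll": 0},{"fingers": 0,"dx": -0.2,"dy": 0,"dz": 0,"roll": 0},{"fingers": 0,"dx": -0.2,"dy": 0,"dz": 0,"roll": 0}]'

```text
time: 26.7
tool_pos: [0.4545, -0.0668, 0.2022]
tcp_rot: [-2.381, -2.046, 0.001]
wrist_force: [-0.2, -0.0, -0.1]
width: 0.498
grip_force: 0.0
```

```bash
python3 - <<'E'
from h import *
im,d=shot('top');P=cloud('top',d)
cv2.imwrite('pics/t5.png',cv2.resize(im[100:270,170:370],None,fx=3.5,fy=3.5,interpolation=cv2.INTER_CUBIC))
b,g,r=[im[...,i].astype(int) for i in range(3)]
red=((r>110)&(r-g>50)&(r-b>50)).astype(np.uint8)
n,l,s,c=cv2.connectedComponentsWithStats(red)
for i in range(1,n):
    if s[i,4]>3 and c[i][0]>200: print('red',c[i].round(1),s[i,4],onplane('top',[c[i]],.059)[0].round(4))
hm=(im.max(2)<75)&(P[...,2]>.045)&(P[...,2]<.08);hm[:,:185]=0;hm[:,290:]=0;hm[:110]=0;hm[188:]=0
uv=np.argwhere(hm)[:,::-1].astype(float);print(len(uv))
if len(uv):
    q=onplane('top',uv,.063);print('handle',cv2.minAreaRect((q[:,:2]*1000).astype(np.float32)),q.mean(0),np.median(P[hm][:,2]))
lm=(abs(P[...,2]-.0275)<.007)&(im.min(2)>80);lm[:,:180]=0;lm[:,290:]=0;lm[:110]=0;lm[188:]=0
lm=cv2.morphologyEx(lm.astype(np.uint8),cv2.MORPH_OPEN,np.ones((3,3)))
uv=np.argwhere(lm)[:,::-1].astype(float);print('lid',len(uv),cv2.minAreaRect((onplane('top',uv,.028)[:,:2]*1000).astype(np.float32)))
plan([(.67,.25,.2,0)])
E
```

```text
red [232.9 202.8] 17 [0.5383 0.2213 0.059 ]
red [309. 215.] 15 [0.511  0.0321 0.059 ]
red [230.5 218.4] 13 [0.4995 0.2259 0.059 ]
red [306.3 231. ] 13 [0.4714 0.038  0.059 ]
red [227.2 233.2] 17 [0.4628 0.2329 0.059 ]
red [303.3 246. ] 13 [0.4346 0.0446 0.059 ]
106
handle ((668.3775634765625, 245.88592529296875), (12.640615463256836, 82.57028198242188), 0.8944857716560364) [0.6671074  0.24921451 0.063     ] 0.06104817822105579
lid 3897 ((669.750732421875, 249.77774047851562), (231.63153076171875, 122.28231811523438), 89.88422393798828)
t 26.75 at [ 0.4548 -0.066   0.2024] -8.58
(0.67, 0.25, 0.2, 0) dx 0.3445 dy 0.1657 dz 0.0024 roll -8.6 rows 7
```

View pics/t5.png

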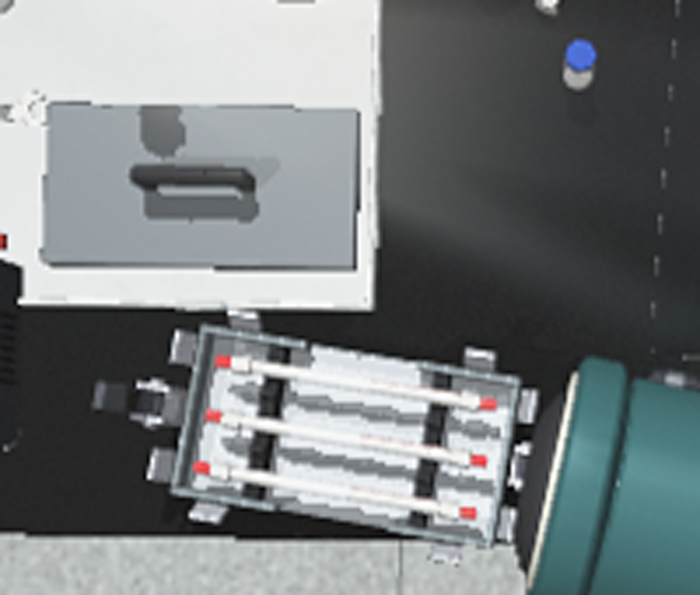

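All three columns lie one to a lane across both rails, red ends at crop (223,361)/(488,404), (213,416)/(478,460) and (202,468)/(468,513). The lid is still in the tray with its handle at crop (193,180).

```bash
python3 - <<'E'
from h import *
px=np.array([(203,325),(519,378),(493,548),(173,492)])/3.5+(170,100)
c=onplane('top',px,.054)[:,:2];print(c.round(4).tolist(),c.mean(0))
for i in range(4): e=c[i]-c[i-1];print(np.linalg.norm(e).round(4),np.degrees(np.arctan2(e[1],e[0])).round(2))
im,d=load('top');P=cloud('top',d)
k=np.zeros(d.shape,np.uint8);cv2.fillConvexPoly(k,np.array([(224,188),(322,204),(314,262),(213,246)]),1)
m=(abs(P[...,2]-.054)<.006)&(k>0)&(d>0)
uv=np.argwhere(m)[:,::-1].astype(float);print(len(uv),cv2.minAreaRect((onplane('top',uv,.054)[:,:2]*1000).astype(np.float32)))
E
```

```text
[[0.5632, 0.2357], [0.529, 0.0095], [0.4087, 0.0258], [0.4443, 0.2528]] [0.48631294 0.13092854]
0.1201 -8.18
0.2288 -98.62
0.1213 172.29
0.2298 81.09
1521 ((485.8992919921875, 134.75125122070312), (249.58706665039062, 138.07814025878906), 81.23008728027344)
```

Emit:
step_arm --commands '[{"fingers": -0.2,"dx": 0.345,"dy": 0.166,"dz": 0,"roll": -8.6},{"fingers": -0.2,"dx": 0.345,"dy": 0.166,"dz": 0,"roll": -8.6},{"fingers": -0.2,"dx": 0.345,"dy": 0.166,"dz": 0,"roll": -8.6},{"fingers": -0.2,"dx": 0.345,"dy": 0.166,"dz": 0,"roll": -8.6},{"fingers": -0.2,"dx": 0.345,"dy": 0.166,"dz": 0,"roll": -8.6},{"fingers": -0.2,"dx": 0.345,"dy": 0.166,"dz": 0,"roll": -8.6},{"fingers": -0.2,"dx": 0.345,"dy": 0.166,"dz": 0,"roll": -8.6},{"fingers": -0.2,"dx": 0.345,"dy": 0.166,"dz": 0,"roll": -8.6}]'

```text
time: 27.75
tool_pos: [0.6694, 0.2522, 0.202]
tcp_rot: [-2.216, -2.226, 0.003]
wrist_force: [0.6, -1.0, -0.1]
width: 0.599
grip_force: 0.0
```

Emit:
step_arm --commands '[{"fingers": -0.2,"dx": 0,"dy": 0,"dz": 0.06,"roll": 0},{"fingers": -0.2,"dx": 0,"dy": 0,"dz": 0.1,"roll": 0},{"fingers": -0.2,"dx": 0,"dy": 0,"dz": 0.1,"roll": 0},{"fingers": -0.2,"dx": 0,"dy": 0,"dz": 0.1,"roll": 0}]'

```text
time: 28.25
tool_pos: [0.6711, 0.2497, 0.1054]
tcp_rot: [2.22, 2.222, 0.003]
wrist_force: [0.1, 0.2, 0.9]
width: 0.596
grip_force: 0.0
```

```bash
python3 - <<'E'
from h import *
plan([(.67,.249,.041,0)])
im,d=shot('top');P=cloud('top',d)
lm=(abs(P[...,2]-.0275)<.007)&(im.min(2)>80);lm[:,:170]=0;lm[:,300:]=0;lm[:110]=0;lm[188:]=0
lm=cv2.morphologyEx(lm.astype(np.uint8),cv2.MORPH_OPEN,np.ones((3,3)))
uv=np.argwhere(lm)[:,::-1].astype(float);print('lid',len(uv),cv2.minAreaRect((onplane('top',uv,.028)[:,:2]*1000).astype(np.float32)))
E
```

```text
t 28.25 at [0.6711 0.2497 0.1054] 0.04
(0.67, 0.249, 0.041, 0) dx -0.0007 dy -0.0011 dz 0.0644 roll 0.0 rows 2
lid 2394 ((669.944091796875, 216.9541778564453), (120.55992126464844, 165.08297729492188), 0.8907098174095154)
```

The lid hasn't moved, so I grip its handle.

Emit:
step_arm --commands '[{"fingers": -0.2,"dx": 0,"dy": -0.001,"dz": 0.05,"roll": 0},{"fingers": -0.2,"dx": 0,"dy": -0.001,"dz": 0.065,"roll": 0},{"fingers": -0.2,"dx": 0,"dy": -0.001,"dz": 0.065,"roll": 0},{"fingers": -0.2,"dx": 0,"dy": -0.001,"dz": 0.065,"roll": 0},{"fingers": 1,"dx": 0,"dy": -0.001,"dz": 0.065,"roll": 0},{"fingers": 1,"dx": 0,"dy": -0.001,"dz": 0.065,"roll": 0},{"fingers": 1,"dx": 0,"dy": -0.001,"dz": 0.065,"roll": 0},{"fingers": 1,"dx": 0,"dy": -0.001,"dz": 0.065,"roll": 0}]' --squeeze 80

```text
time: 29.3
tool_pos: [0.6708, 0.2504, 0.0399]
tcp_rot: [2.219, 2.222, 0.004]
wrist_force: [0.5, -0.7, 5.5]
width: 0.149
grip_force: 79.2
```

Emit:
step_arm --commands '[{"fingers": 1,"dx": 0,"dy": 0,"dz": -0.03,"roll": 0},{"fingers": 1,"dx": 0,"dy": 0,"dz": -0.09,"roll": 0},{"fingers": 1,"dx": 0,"dy": 0,"dz": -0.15,"roll": 0},{"fingers": 1,"dx": 0,"dy": 0,"dz": -0.19,"roll": 0},{"fingers": 1,"dx": 0,"dy": 0,"dz": -0.19,"roll": 0},{"fingers": 1,"dx": 0,"dy": 0,"dz": -0.19,"roll": 0}]'

```text
time: 30.05
tool_pos: [0.6682, 0.2496, 0.2257]
tcp_rot: [-2.219, -2.222, 0.005]
wrist_force: [0.6, -0.9, -3.1]
width: 0.146
grip_force: 78.5
```

```bash
python3 - <<'E'
from h import *
s=read_state();print(s['width'],s['grip_force'])
plan([(.4863,.1313,.22,-8.6)])
im,d=shot('top');P=cloud('top',d)
lm=(abs(P[...,2]-.214)<.02)&(im.min(2)>70);lm[:,:140]=0;lm[:,320:]=0;lm[:60]=0;lm[200:]=0
lm=cv2.morphologyEx(lm.astype(np.uint8),cv2.MORPH_OPEN,np.ones((3,3)))
q=P[lm>0];print(len(q));
if len(q): print(np.median(q[:,2]),cv2.minAreaRect((q[:,:2]*1000).astype(np.float32)), np.linalg.lstsq(np.c_[q[:,:2]-q[:,:2].mean(0),np.ones(len(q))],q[:,2],rcond=None)[0])
cv2.imwrite('pics/t6.png',im[60:270,90:430])
E
```

```text
0.14556768401217415 78.49086999893188
t 30.05 at [0.6682 0.2496 0.2257] 0.08
(0.4863, 0.1313, 0.22, -8.6) dx -0.1181 dy -0.1820 dz 0.0057 roll 8.7 rows 4
3485
0.21270936377509542 ((666.5652465820312, 224.76698303222656), (121.77973175048828, 183.4214324951172), 0.15386523306369781) [-0.00284453  0.00525911  0.21256901]
```

View pics/t6.png

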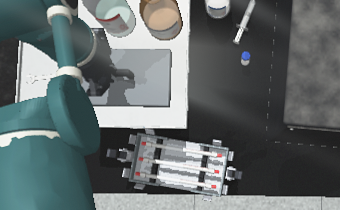

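The lid is held level above the tray, with its right edge at crop (170,75), and is centred in the grip. The three columns are still in the case. Moving it over the case.

Emit:
step_arm --commands '[{"fingers": 1,"dx": -0.118,"dy": -0.183,"dz": 0,"roll": 8.6},{"fingers": 1,"dx": -0.118,"dy": -0.183,"dz": 0,"roll": 8.6},{"fingers": 1,"dx": -0.118,"dy": -0.183,"dz": 0,"roll": 8.6},{"fingers": 1,"dx": -0.118,"dy": -0.183,"dz": 0,"roll": 8.6},{"fingers": 1,"dx": -0.118,"dy": -0.183,"dz": 0,"roll": 8.6},{"fingers": 1,"dx": -0.118,"dy": -0.183,"dz": 0.04,"roll": 8.6},{"fingers": 1,"dx": -0.118,"dy": -0.183,"dz": 0.08,"roll": 8.6},{"fingers": 1,"dx": -0.118,"dy": -0.183,"dz": 0.08,"roll": 8.6}]'

```text
time: 31.1
tool_pos: [0.4828, 0.1312, 0.143]
tcp_rot: [-2.376, -2.047, 0.015]
wrist_force: [-0.1, -0.5, -3.5]
width: 0.147
grip_force: 78.8
```

Emit:
step_arm --commands '[{"fingers": 1,"dx": 0,"dy": 0,"dz": 0,"roll": 0},{"fingers": 1,"dx": 0,"dy": 0,"dz": 0,"roll": 0}]'

```text
time: 31.35
tool_pos: [0.4884, 0.1323, 0.1501]
tcp_rot: [2.379, 2.049, 0.005]
wrist_force: [-1.1, -0.4, -2.6]
width: 0.144
grip_force: 78.8
```

```bash
python3 - <<'E'
from h import *
s=read_state();print(s['width'],s['grip_force'])
plan([(.4863,.1312,.112,-8.5),(.4863,.1312,.088,-8.5)])
im,d=shot('top');P=cloud('top',d)
lm=(abs(P[...,2]-.132)<.015)&(im.min(2)>70);lm[:,:190]=0;lm[:,350:]=0;lm[:170]=0;lm[280:]=0
lm=cv2.morphologyEx(lm.astype(np.uint8),cv2.MORPH_OPEN,np.ones((3,3)))
q=P[lm>0];print(len(q));
if len(q): print(np.median(q[:,2]),cv2.minAreaRect((q[:,:2]*1000).astype(np.float32)))
cv2.imwrite('pics/t7.png',cv2.resize(im[170:270,190:340],None,fx=4,fy=4,interpolation=cv2.INTER_CUBIC))
E
```

```text
0.14415095697985617 78.78662467002869
t 31.35 at [0.4884 0.1323 0.1501] -8.51
(0.4863, 0.1312, 0.112, -8.5) dx -0.0014 dy -0.0019 dz 0.0381 roll -0.0 rows 1
(0.4863, 0.1312, 0.088, -8.5) dx 0.0000 dy 0.0000 dz 0.0240 roll 0.0 rows 1
2387
0.1373731072699108 ((475.49456787109375, 55.13181686401367), (154.6402130126953, 121.98719024658203), 81.43870544433594)
```

View pics/t7.png

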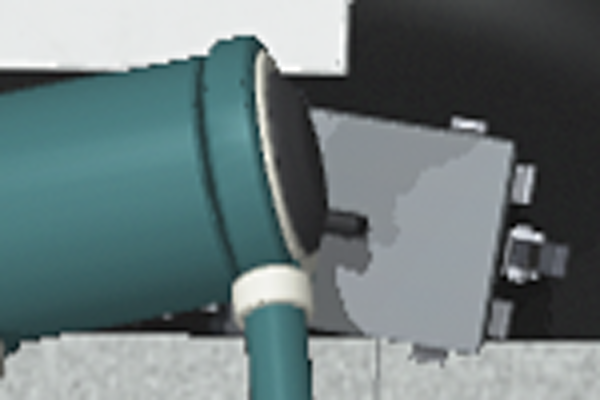

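The lid is over the case with its axis within about 1 mm and its right corners at crop (512,143) and (483,350). Lowering between the guides.

Emit:
step_arm --commands '[{"fingers": 1,"dx": -0.001,"dy": -0.001,"dz": 0.02,"roll": 0},{"fingers": 1,"dx": -0.001,"dy": -0.001,"dz": 0.038,"roll": 0},{"fingers": 1,"dx": -0.001,"dy": -0.001,"dz": 0.038,"roll": 0},{"fingers": 1,"dx": -0.001,"dy": -0.001,"dz": 0.045,"roll": 0},{"fingers": 1,"dx": -0.001,"dy": -0.001,"dz": 0.05,"roll": 0},{"fingers": 1,"dx": -0.001,"dy": -0.001,"dz": 0.055,"roll": 0},{"fingers": 1,"dx": -0.001,"dy": -0.001,"dz": 0.06,"roll": 0},{"fingers": 1,"dx": -0.001,"dy": -0.001,"dz": 0.06,"roll": 0}]'

```text
time: 32.4
tool_pos: [0.4856, 0.131, 0.0882]
tcp_rot: [-2.38, -2.05, 0.0]
wrist_force: [1.0, -0.1, -2.5]
width: 0.144
grip_force: 78.9
```

```bash
python3 - <<'E'
from h import *
plan([(.4863,.1312,.088,-8.5)])
E
```

```text
t 32.4 at [0.4856 0.131  0.0882] -8.52
(0.4863, 0.1312, 0.088, -8.5) dx 0.0003 dy 0.0007 dz 0.0002 roll -0.0 rows 1
```

Emit:
step_arm --commands '[{"fingers": 1,"dx": 0,"dy": 0,"dz": 0.003,"roll": 0},{"fingers": 1,"dx": 0,"dy": 0,"dz": 0.003,"roll": 0},{"fingers": 1,"dx": 0,"dy": 0,"dz": 0.003,"roll": 0}]'

```text
time: 32.78
tool_pos: [0.4858, 0.131, 0.0879]
tcp_rot: [2.38, 2.05, -0.0]
wrist_force: [-7.6, -1.8, 15.1]
width: 0.142
grip_force: 81.4
```

Emit:
step_arm --commands '[{"fingers": 0,"dx": 0,"dy": 0,"dz": 0.003,"roll": 0},{"fingers": 0,"dx": 0,"dy": 0,"dz": 0.003,"roll": 0},{"fingers": 0,"dx": 0,"dy": 0,"dz": 0.003,"roll": 0},{"fingers": 0,"dx": 0,"dy": 0,"dz": -0.05,"roll": 0},{"fingers": 0,"dx": 0,"dy": 0,"dz": -0.1,"roll": 0},{"fingers": 1,"dx": 0,"dy": 0,"dz": -0.13,"roll": 0},{"fingers": 1,"dx": 0,"dy": 0,"dz": -0.13,"roll": 0}]'

```text
time: 33.65
tool_pos: [0.4878, 0.1315, 0.2186]
tcp_rot: [2.378, 2.048, 0.009]
wrist_force: [0.2, 0.1, 0.1]
width: 0.081
grip_force: 0.0
```

Emit:
step_arm --commands '[{"fingers": 1,"dx": -0.21,"dy": 0,"dz": 0,"roll": 0},{"fingers": 1,"dx": -0.21,"dy": 0,"dz": 0,"roll": 0},{"fingers": 1,"dx": -0.21,"dy": 0,"dz": 0,"roll": 0},{"fingers": 1,"dx": -0.21,"dy": 0,"dz": 0,"roll": 0},{"fingers": 1,"dx": -0.21,"dy": 0,"dz": 0,"roll": 0}]'

```text
time: 34.28
tool_pos: [0.4531, -0.078, 0.2134]
tcp_rot: [-2.382, -2.044, 0.003]
wrist_force: [0.2, 0.7, 0.1]
width: 0.003
grip_force: 0.0
```

```bash
python3 - <<'E'
from h import *
plan([(.4863,.1312,.2,-8.5)])
im,d=shot('top');P=cloud('top',d)
m=(abs(P[...,2]-.0755)<.008)&(im.max(2)>80); k=np.zeros(m.shape,np.uint8);cv2.fillConvexPoly(k,np.array([(222,188),(322,204),(313,260),(213,245)]),1)
n,l,s,ce=cv2.connectedComponentsWithStats((m&(k>0)).astype(np.uint8),connectivity=4)
i=1+s[1:,4].argmax();q=P[l==i]
print('lid',len(q),np.median(q[:,2]),np.linalg.lstsq(np.c_[q[:,:2]-q[:,:2].mean(0),np.ones(len(q))],q[:,2],rcond=None)[0].round(4))
hm=(im.max(2)<75)&(P[...,2]>.09)&(P[...,2]<.12);hm[:,:240]=0;hm[:,292:]=0;hm[:205]=0;hm[245:]=0
uv=np.argwhere(hm)[:,::-1].astype(float);q=onplane('top',uv,.111);print('handle',len(uv),cv2.minAreaRect((q[:,:2]*1000).astype(np.float32)),q.mean(0))
for a,b in(((195,200),(232,230)),((297,222),(340,245))):
    q=P[a[1]:b[1],a[0]:b[0]].reshape(-1,3);q=q[(q[:,2]>.095)&(q[:,2]<.15)];L=(q[:,:2]-(.4863,.1312))@np.array([.1478,.989])
    print(len(q),np.c_[L,q[:,2]][np.argsort(-abs(L))][:30:5].round(3).tolist())
cv2.imwrite('pics/t8.png',cv2.resize(im[170:270,190:340],None,fx=4,fy=4,interpolation=cv2.INTER_CUBIC))
E
```

```text
t 34.27 at [ 0.4531 -0.078   0.2134] -8.73
(0.4863, 0.1312, 0.2, -8.5) dx 0.2118 dy 0.0011 dz 0.0134 roll -0.2 rows 4
lid 4530 0.07521971982678499 [-0.0012 -0.0004  0.0752]
handle 178 ((484.606201171875, 128.75856018066406), (83.36239624023438, 12.934774398803711), 81.08942413330078) [0.48444131 0.12921152 0.111     ]
124 [[0.157, 0.128], [0.155, 0.133], [0.154, 0.133], [0.153, 0.124], [0.152, 0.136], [0.151, 0.135]]
64 [[-0.15, 0.133], [-0.149, 0.119], [-0.147, 0.129], [-0.146, 0.132], [-0.144, 0.126], [-0.143, 0.122]]
```

View pics/t8.png

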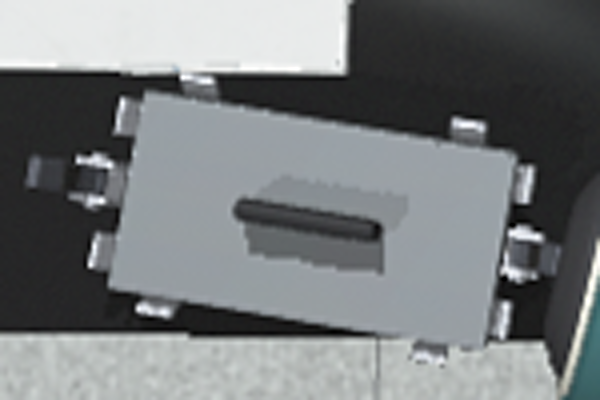

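The lid is fully home: level, top at z 75 mm as at the start, handle at crop (308,220). Both clamps still lean outward, so I close the right one first.

Emit:
step_arm --commands '[{"fingers": 1,"dx": 0,"dy": 0.001,"dz": 0.06,"roll": 0},{"fingers": 1,"dx": 0,"dy": 0.001,"dz": 0.098,"roll": 0},{"fingers": 1,"dx": 0.02,"dy": 0.001,"dz": 0.098,"roll": 0},{"fingers": 1,"dx": 0.04,"dy": 0.001,"dz": 0.098,"roll": 0},{"fingers": 1,"dx": 0.058,"dy": 0.001,"dz": 0.098,"roll": 0},{"fingers": 1,"dx": 0.076,"dy": 0.001,"dz": 0.098,"roll": 0},{"fingers": 1,"dx": 0.093,"dy": 0.001,"dz": 0.098,"roll": 0},{"fingers": 1,"dx": 0.093,"dy": 0.001,"dz": 0.098,"roll": 0}]'

```text
time: 35.33
tool_pos: [0.4689, 0.017, 0.1168]
tcp_rot: [-2.377, -2.052, 0.0]
wrist_force: [-0.5, -0.1, -0.8]
width: 0.002
grip_force: 0.0
```

```bash
cat >> h.py <<'E'
def local():
    s=read_state();p=s['tool_pos'];d=p[:2]-np.array([.4863,.1312]);print('t',round(s['time'],2),'local x %.4f y %.4f z %.4f'%(d@[.989,-.1478],d@[.1478,.989],p[2]),'h',round(heading(s['tcp_rot']),2),'F',s['wrist_force'].round(1))
E
python3 -c "
from h import *
local()"
```

```text
t 35.33 local x -0.0003 y -0.1155 z 0.1168 h -8.38 F [-0.5 -0.1 -0.8]
```

Emit:
step_arm --commands '[{"fingers": 1,"dx": -0.004,"dy": 0,"dz": -0.02,"roll": 0},{"fingers": 1,"dx": 0,"dy": 0,"dz": -0.035,"roll": 0},{"fingers": 1,"dx": 0.031,"dy": 0,"dz": -0.035,"roll": 0},{"fingers": 1,"dx": 0.031,"dy": 0,"dz": -0.015,"roll": 0},{"fingers": 1,"dx": 0.031,"dy": 0,"dz": 0.005,"roll": 0},{"fingers": 1,"dx": 0.031,"dy": 0,"dz": 0.025,"roll": 0},{"fingers": 1,"dx": 0.031,"dy": 0,"dz": 0.031,"roll": 0},{"fingers": 1,"dx": 0.031,"dy": 0,"dz": 0.031,"roll": 0}]'

```text
time: 36.33
tool_pos: [0.4798, 0.0665, 0.0927]
tcp_rot: [-2.377, -2.02, -0.055]
wrist_force: [-0.4, 78.5, 17.4]
width: 0.001
grip_force: 32.3
```

```bash
python3 -c "
from h import *
local()
im,d=shot('scene');cv2.imwrite('pics/s9.png',cv2.resize(im[170:290,220:400],None,fx=4,fy=4,interpolation=cv2.INTER_CUBIC))"
```

```text
t 36.33 local x 0.0031 y -0.0649 z 0.0927 h -9.27 F [-0.4 78.5 17.4]
```

View pics/s9.png

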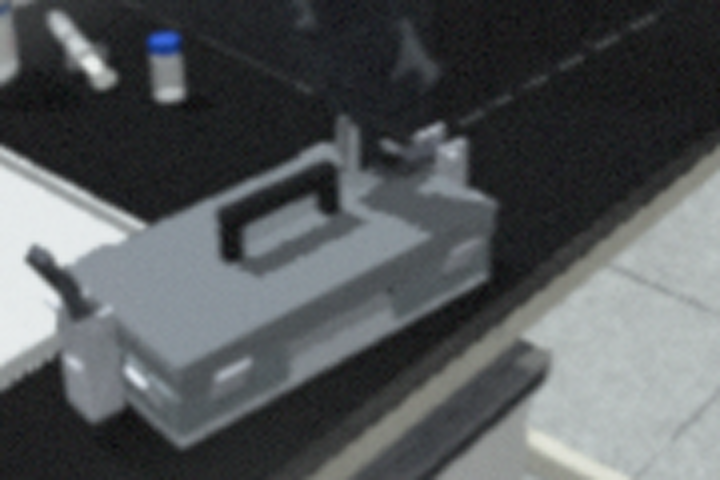

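The scene view shows the right clamp nearly down at crop (410,155), but the finger at (350,140) has come down just inside its tip and is wedged. I'll relieve the side load, lift, and press from above further back on the arm.

Emit:
step_arm --commands '[{"fingers": 1,"dx": 0.015,"dy": 0,"dz": 0,"roll": 0},{"fingers": 1,"dx": 0.024,"dy": 0,"dz": 0,"roll": 0},{"fingers": 1,"dx": 0.024,"dy": 0,"dz": 0,"roll": 0}]'

```text
time: 36.75
tool_pos: [0.4779, 0.0707, 0.0866]
tcp_rot: [-2.38, -2.05, -0.003]
wrist_force: [0.4, 7.8, 1.2]
width: -0.0
grip_force: 3.7
```

```bash
python3 -c "
from h import *
local()"
```

```text
t 36.75 local x 0.0006 y -0.0610 z 0.0866 h -8.52 F [0.4 7.8 1.2]
```

Emit:
step_arm --commands '[{"fingers": 1,"dx": 0.004,"dy": 0,"dz": 0,"roll": 0},{"fingers": 1,"dx": 0.004,"dy": 0,"dz": -0.03,"roll": 0},{"fingers": 1,"dx": 0.004,"dy": 0,"dz": -0.063,"roll": 0},{"fingers": 1,"dx": 0.004,"dy": 0,"dz": -0.063,"roll": 0}]'

```text
time: 37.25
tool_pos: [0.4799, 0.0725, 0.1517]
tcp_rot: [2.379, 2.046, 0.005]
wrist_force: [0.9, 0.7, -0.3]
width: 0.001
grip_force: 0.0
```

```bash
python3 - <<'E'
from h import *
local()
im,d=shot('top');P=cloud('top',d)
q=P[222:245,290:340].reshape(-1,3);q=q[(q[:,2]>.084)&(q[:,2]<.16)];D=q[:,:2]-(.4863,.1312);L=D@np.array([.1478,.989]);X=D@np.array([.989,-.1478])
k=abs(X)<.007
for y0 in range(-160,-60,8):
    z=q[k&(abs(L*1000-y0)<4)][:,2]
    if len(z):print(y0,len(z),z.max().round(3),np.median(z).round(3))
q=P[190:260,215:320].reshape(-1,3);q=q[(q[:,2]>.068)&(q[:,2]<.082)];print('lid z',np.median(q[:,2]))
im,d=shot('scene');cv2.imwrite('pics/s10.png',cv2.resize(im[170:290,220:400],None,fx=4,fy=4,interpolation=cv2.INTER_CUBIC))
E
```

```text
t 37.25 local x 0.0023 y -0.0590 z 0.1517 h -8.61 F [ 0.9  0.7 -0.3]
-136 1 0.086 0.086
-128 14 0.088 0.086
-120 12 0.089 0.085
lid z 0.07499255569776792
```

View pics/s10.png

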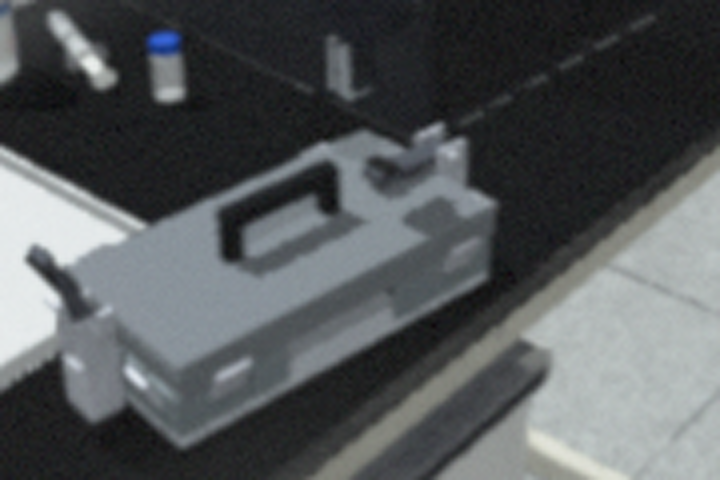

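The right clamp is almost flat now, at crop (400,165), and the lid is still seated. I'll press the clamp down from above.

Emit:
step_arm --commands '[{"fingers": 1,"dx": -0.035,"dy": -0.001,"dz": 0,"roll": 0},{"fingers": 1,"dx": -0.035,"dy": -0.001,"dz": 0.04,"roll": 0},{"fingers": 1,"dx": -0.035,"dy": -0.001,"dz": 0.055,"roll": 0},{"fingers": 1,"dx": -0.035,"dy": -0.001,"dz": 0.062,"roll": 0},{"fingers": 1,"dx": -0.035,"dy": -0.001,"dz": 0.066,"roll": 0},{"fingers": 1,"dx": -0.035,"dy": -0.001,"dz": 0.066,"roll": 0}]'

```text
time: 38.1
tool_pos: [0.4721, 0.0392, 0.0845]
tcp_rot: [2.38, 2.051, -0.0]
wrist_force: [-2.5, -0.4, 2.9]
width: -0.0
grip_force: 1.5
```

```bash
python3 - <<'E'
from h import *
local()
E
```

```text
t 38.1 local x -0.0004 y -0.0931 z 0.0845 h -8.49 F [-2.5 -0.4  2.9]
```

Emit:
step_arm --commands '[{"fingers": 1,"dx": 0,"dy": 0,"dz": -0.05,"roll": 0},{"fingers": 1,"dx": 0,"dy": 0,"dz": -0.11,"roll": 0},{"fingers": 1,"dx": 0.06,"dy": 0,"dz": -0.115,"roll": 0},{"fingers": 1,"dx": 0.12,"dy": 0,"dz": -0.115,"roll": 0},{"fingers": 1,"dx": 0.18,"dy": 0,"dz": -0.115,"roll": 0},{"fingers": 1,"dx": 0.24,"dy": 0,"dz": -0.115,"roll": 0},{"fingers": 1,"dx": 0.3,"dy": 0,"dz": -0.115,"roll": 0},{"fingers": 1,"dx": 0.303,"dy": 0,"dz": -0.115,"roll": 0}]'

```text
time: 39.1
tool_pos: [0.5171, 0.3432, 0.1989]
tcp_rot: [-2.375, -2.056, -0.004]
wrist_force: [0.1, -0.9, 0.0]
width: -0.002
grip_force: 0.0
```

Emit:
step_arm --commands '[{"fingers": 1,"dx": 0,"dy": 0,"dz": 0.06,"roll": 0},{"fingers": 1,"dx": 0,"dy": 0,"dz": 0.083,"roll": 0},{"fingers": 1,"dx": 0,"dy": 0,"dz": 0.083,"roll": 0}]'

```text
time: 39.48
tool_pos: [0.5149, 0.337, 0.1129]
tcp_rot: [-2.38, -2.05, 0.008]
wrist_force: [0.1, -0.2, -0.2]
width: 0.003
grip_force: 0.0
```

```bash
python3 -c "
from h import *
local()"
```

```text
t 39.48 local x -0.0022 y 0.2077 z 0.1129 h -8.53 F [ 0.1 -0.2 -0.2]
```

Emit:
step_arm --commands '[{"fingers": 1,"dx": -0.02,"dy": 0.001,"dz": 0,"roll": 0},{"fingers": 1,"dx": -0.04,"dy": 0.001,"dz": 0,"roll": 0},{"fingers": 1,"dx": -0.058,"dy": 0.001,"dz": 0,"roll": 0},{"fingers": 1,"dx": -0.076,"dy": 0.001,"dz": 0,"roll": 0},{"fingers": 1,"dx": -0.092,"dy": 0.001,"dz": 0,"roll": 0},{"fingers": 1,"dx": -0.092,"dy": 0.001,"dz": 0,"roll": 0},{"fingers": 1,"dx": -0.088,"dy": 0.001,"dz": -0.02,"roll": 0},{"fingers": 1,"dx": -0.09,"dy": 0.001,"dz": -0.04,"roll": 0}]'

```text
time: 40.48
tool_pos: [0.5037, 0.2492, 0.1552]
tcp_rot: [-2.38, -2.051, 0.003]
wrist_force: [0.2, -0.5, -0.5]
width: 0.004
grip_force: 0.0
```

```bash
python3 - <<'E'
from h import *
local()
im,d=shot('scene');cv2.imwrite('pics/s11.png',cv2.resize(im[170:290,220:400],None,fx=4,fy=4,interpolation=cv2.INTER_CUBIC))
E
```

```text
t 40.48 local x -0.0002 y 0.1193 z 0.1552 h -8.5 F [ 0.2 -0.5 -0.5]
```

View pics/s11.png

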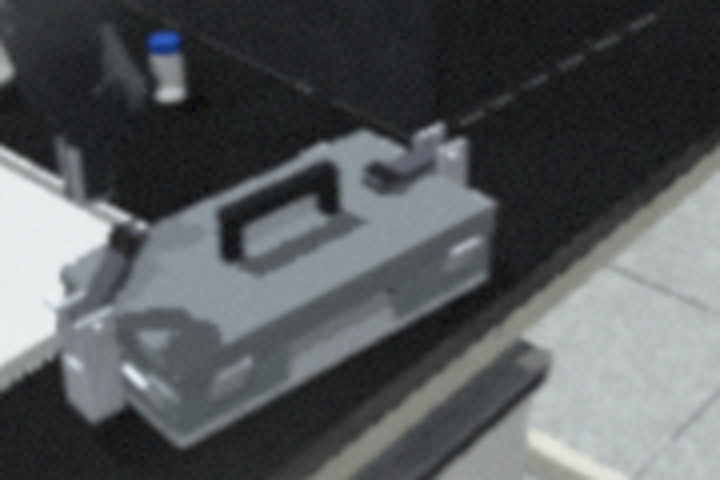

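The right clamp is flat at crop (405,165). The left clamp is half down at (110,265) and the finger is above it. Pressing it down.

Emit:
step_arm --commands '[{"fingers": 1,"dx": -0.016,"dy": 0,"dz": 0.0,"roll": 0},{"fingers": 1,"dx": -0.016,"dy": 0,"dz": 0.02,"roll": 0},{"fingers": 1,"dx": -0.016,"dy": 0,"dz": 0.035,"roll": 0},{"fingers": 1,"dx": -0.016,"dy": 0,"dz": 0.048,"roll": 0},{"fingers": 1,"dx": -0.016,"dy": 0,"dz": 0.058,"roll": 0},{"fingers": 1,"dx": -0.016,"dy": 0,"dz": 0.064,"roll": 0},{"fingers": 1,"dx": -0.016,"dy": 0,"dz": 0.068,"roll": 0},{"fingers": 1,"dx": -0.016,"dy": 0,"dz": 0.069,"roll": 0}]'

```text
time: 41.52
tool_pos: [0.5017, 0.2336, 0.0859]
tcp_rot: [-2.38, -2.05, 0.001]
wrist_force: [-1.4, -1.5, 1.9]
width: 0.002
grip_force: 0.7
```

```bash
python3 -c "
from h import *
local()"
```

```text
t 41.52 local x 0.0001 y 0.1036 z 0.0859 h -8.52 F [-1.4 -1.5  1.9]
```

Emit:
step_arm --commands '[{"fingers": 1,"dx": 0,"dy": 0,"dz": 0.001,"roll": 0},{"fingers": 1,"dx": 0,"dy": 0,"dz": 0.001,"roll": 0},{"fingers": 1,"dx": 0,"dy": 0,"dz": -0.05,"roll": 0},{"fingers": 1,"dx": 0,"dy": 0,"dz": -0.11,"roll": 0},{"fingers": 1,"dx": 0.05,"dy": 0,"dz": -0.13,"roll": 0},{"fingers": 1,"dx": 0.11,"dy": 0,"dz": -0.13,"roll": 0},{"fingers": 1,"dx": 0.17,"dy": 0,"dz": -0.13,"roll": 0},{"fingers": 1,"dx": 0.17,"dy": 0,"dz": -0.13,"roll": 0}]'

```text
time: 42.52
tool_pos: [0.527, 0.4059, 0.2157]
tcp_rot: [-2.376, -2.054, -0.002]
wrist_force: [-0.1, 0.1, -0.1]
width: -0.003
grip_force: 0.0
```

```bash
python3 - <<'E'
from h import *
local()
im,d=shot('top');P=cloud('top',d)
D=P[...,:2]-np.array([.4863,.1312]);L=D@np.array([.1478,.989]);X=D@np.array([.989,-.1478]);Z=P[...,2]
for sgn in(1,-1):
    for y0 in range(72,136,8):
        k=(abs(X)<.008)&(abs(L*1000-sgn*y0)<4)&(Z>.06)&(Z<.16)
        if k.any():print(sgn*y0,k.sum(),np.median(Z[k]).round(4))
k=(abs(X)<.055)&(abs(L)<.11)&(Z>.06)&(Z<.085)&(abs(X)>.015);A=np.c_[X[k],L[k],np.ones(k.sum())];print(np.linalg.lstsq(A,Z[k],rcond=None)[0].round(4))
hm=(im.max(2)<75)&(abs(X)<.03)&(abs(L)<.06)&(Z>.09);uv=np.argwhere(hm)[:,::-1].astype(float);q=onplane('top',uv,.111);print(cv2.minAreaRect((q[:,:2]*1000).astype(np.float32)),q.mean(0))
a=im[175:265,200:335];s,_=shot('scene');b=s[170:290,220:400]
cv2.imwrite('pics/f12.png',np.vstack([cv2.resize(a,(540,270)),cv2.resize(b,(540,330))[:330]]))
E
```

```text
t 42.52 local x -0.0004 y 0.2777 z 0.2157 h -8.3 F [-0.1  0.1 -0.1]
72 27 0.0765
80 22 0.0864
88 21 0.0867
96 24 0.0846
104 21 0.084
112 21 0.0851
120 23 0.0841
128 25 0.0844
-72 20 0.0828
-80 23 0.0859
-88 23 0.084
-96 22 0.0835
-104 21 0.0835
-112 22 0.0838
-120 22 0.0843
-128 23 0.0861
[-0.0002 -0.0005  0.0752]
((484.6175231933594, 128.9530029296875), (82.94725036621094, 12.602404594421387), 81.4916763305664) [0.48432971 0.12899903 0.111     ]
```

View pics/f12.png

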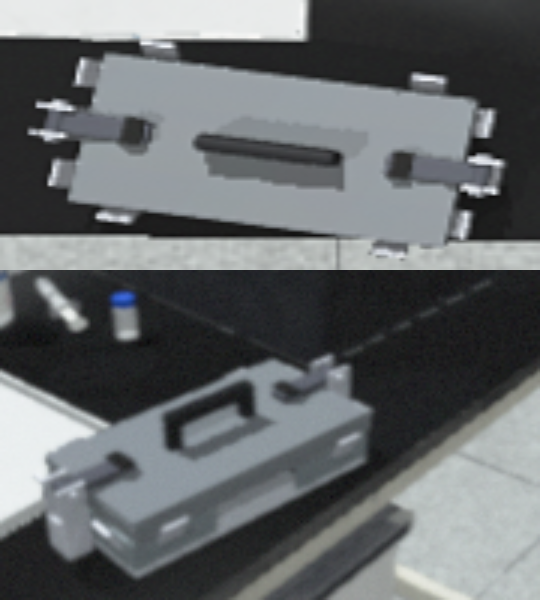

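Both clamps lie flat on the level, seated lid, at top-crop (125,130) and (400,163), with arm tops at about z 85 mm. The robot is clear, so I'm handing in.

```bash
python3 -c "
from workcell import *
print(finish_job())"
```

```text
the job is handed in; nothing more can be done
None
```

I packed all three columns one to a lane, put the lid fully home and closed both clamps flat, then handed the job in at about 43 s with no verdict returned; while closing the right clamp, a finger briefly wedged against its tip at about 79 N at the wrist (limit 120 N).

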